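Load the specimen crate and hang its tag

TASK

Slide the three specimen jars that stand on the bench into the empty bays of the open-fronted divided crate, one per bay, upright and fully home against the back wall; push them along the bench without lifting or tipping them, since their lids are only resting on. When all three are in, take the metal tag out of its wooden block and hang it by its eye on the peg of the post, to show that the crate is ready for collection. Leave the jar already in the crate, the dropper bottle, the meter and the mouse where they are.

Things in the scene. Friction and masses are not known exactly. Their poses are not given: they have to be found in the camera images.
- jar_a: Lidded specimen jar, an upright cylinder 56 mm in diameter and 66 mm tall, white with a flat white lid of the same diameter, about 120 g; one of three standing on the bench between the robot and the crate. Origin: centre of its underside, z up.
- jar_b: Lidded specimen jar, an upright cylinder 56 mm in diameter and 66 mm tall, white with a flat white lid of the same diameter, about 120 g; one of three standing on the bench between the robot and the crate. Origin: centre of its underside, z up.
- jar_c: Lidded specimen jar, an upright cylinder 56 mm in diameter and 66 mm tall, white with a flat white lid of the same diameter, about 120 g; one of three standing on the bench between the robot and the crate. Origin: centre of its underside, z up.
- jar_parked: A fourth, identical jar that already stands home in one of the crate's bays (which one varies); it stays there. Origin: centre of its underside.
- crate: Fixed aluminium crate, floorless, open to its -x (robot) side: 4 bays along y, 72 mm pitch, 68 mm clear width. Back wall 50 mm high, inner face at x=+28 mm; dividers 4 mm thick, 45 mm high, front ends at x=-14 mm (a jar that is home sticks out 14 mm). Empty bays show a thin round cork liner. Origin: on the bench, mid-row, on the line of the jar centres when home.
- bay0 (a point): Bay 0 of the crate (counted from -y to +y of the crate): the point on the bench where the centre of a jar's underside is when that jar touches the back wall and is centred in the bay. Axes as the crate's: +x points into the bay.
- bay1 (a point): Bay 1 of the crate (counted from -y to +y of the crate): the point on the bench where the centre of a jar's underside is when that jar touches the back wall and is centred in the bay. Axes as the crate's: +x points into the bay.
- bay2 (a point): Bay 2 of the crate (counted from -y to +y of the crate): the point on the bench where the centre of a jar's underside is when that jar touches the back wall and is centred in the bay. Axes as the crate's: +x points into the bay.
- bay3 (a point): Bay 3 of the crate (counted from -y to +y of the crate): the point on the bench where the centre of a jar's underside is when that jar touches the back wall and is centred in the bay. Axes as the crate's: +x points into the bay.
- tag: Plain light metal tag standing upright in the slot of a low wooden block: 8 mm thick (along its x), 50 mm wide (along y), 114 mm tall; the top 34 mm is a narrower grip tab 30 mm wide. Round eye, 24 mm in diameter, through it along x, centre 58 mm above the bottom. 50 g. Origin: centre of its bottom edge, z up along the plate.
- tag_eye (a point): Centre of the tag's eye (58 mm above its bottom edge); axes as the tag's, the eye runs along x.
- tag_grip (a point): Middle of a good pinch on the tag's grip tab, 96 mm above its bottom edge (38 mm above the eye centre).
- tagblock: Fixed wooden block 70 x 80 mm that holds the tag: 8 mm base, and two cheeks with tops at 28 mm and an 11 mm slot between them, along its y. The tag's bottom edge stands on the base, 8 mm above the bench. It stands at one side of the crate (left or right varies). Origin: centre of its underside.
- hookpost: Fixed post at the other side of the crate: base 90 x 80 x 10 mm, upright 16 x 22 mm to 155 mm height, with one steel peg 8 mm in diameter that points to its -x (roughly to the robot) and rises about 16 degrees towards its free tip. Origin: centre of its underside.
- peg_mid (a point): A point on the peg's axis midway along its free length, 154.5 mm above the bench, 38 mm in front of the post's axis; axes as the post's (free tip towards -x, about 30 mm away).
- peg_tip (a point): Free tip of the peg's axis, 163 mm above the bench, 68 mm in front of the post's axis.
- dropper: Bystander: small slim amber dropper bottle, 34 mm in diameter, 70 mm tall, standing among the jars. Origin: centre of its underside.
- meter: Bystander: hand-held meter lying flat, 130 x 68 x 12 mm. Origin: centre of its underside.
- mouse: Bystander: black computer mouse, 100 x 60 x 30 mm. Origin: centre of its underside.

How it is judged:
By the outcome, as a careful person would: the job done as asked, in the order asked, and still so for the second after the job is handed in, with the robot touching nothing.
It also fails if it takes over 72 s, if anything falls off the work surface, if the arm or the gripper's body presses on something with over 40 N, if the wrist force passes 120 N, or if a joint passes its speed limit or range.

ROBOT

A 6-joint arm with a two-finger parallel gripper is mounted at the origin on the work surface. World frame = base frame: x ahead of the robot, y to its left, z up, the work surface at z = 0. Lengths are in m, angles in rad, forces in N, time in s.
With the tool pointing down it reaches from about 0.325 to 0.85 m from the base axis. Payload 4.4 kg.
Tool frame: the origin (TCP) lies on the centre line of the jaws, within the pads' length; the fingertips stand 11 mm ahead of it and the grasp point (between the pads) lies 8 mm behind it (bot.tip_extent is the distance from the TCP to the fingertips, in m); z points along the fingers, y is the direction in which the jaws open and shut (so a half turn about z gives the same grasp; the last joint's range is limited). The gripper opens to 94 mm and grips with 3 to 60 N. Pads are 16 mm wide; open, the fingers measure 119 mm over their backs; the gripper's body (75 mm by 177 mm) begins 78 mm behind the grasp point.
Start: joints at [-1.335, 0.207, 1.542, -0, 1.393, -0.15], TCP at [0.216, -0.533, 0.195] pointing down, gripper open.
Joint ranges: [-2.73, 2.73], [-0.86, 2.22], [0.23, 2.46], [-1.11, 4.25], [0.08, 2.63], [-2.82, 2.82]. Speed limits (rad/s): [2.79, 2.79, 3.14, 3.14, 3.14, 3.14].

INTERFACE

Orientations are given as a unit quaternion [x, y, z, w].
In Python, from workcell import bot gives the robot as it stands.
- The arm moves only by the shell command python3 -m crank 'ROWS' [OPENING] [FORCE]. ROWS is text: rows parted by semicolons, each of 6 numbers parted by spaces: the shift along the tool's x, y, z in cm, then the turn, a rotation vector about the tool's x, y, z in rad. A call has 1 to 10 rows; each row shifts and turns the pose as measured when the row begins, along the tool's axes as they then stand; what a row does not reach is not made up. A row lasts 1/8 s, in which the tool goes at most 62.5 mm and 10.7 degrees, less where a joint would pass 70% of its speed; a pose out of reach is approached as far as the arm can. A call with a gripper value outside its range is refused whole. OPENING is the finger opening in cm, from 0 to 9.4, set as the call begins (- or left out, the last holds). The fingers move at their own pace and stop on an object; FORCE is the grip in N (left out, the last holds). Time passes only in rows, so rows that do not move let the fingers close. It gives the time, the measured TCP pose, the force and the opening at its end, in the units of the state.
- bot.read_state(): the state, without advancing time (a new reading comes with each control period).
- bot.snapshot(name): name is "scene" or "side" or "wrist"; returns the picture (384x512x3 uint8, red, green, blue); there is no depth.
- bot.get_calibration(name): a dict with "mtx" (3x3 intrinsics, pixels), "extrinsics" (4x4, takes a point from camera to world coordinates); the wrist camera has in their place "hand_eye" (4x4, takes a point from camera to tool coordinates, whose origin is the TCP and whose axes are the flange's). Camera axes: x right, y up, looking along -z (the intrinsics and any distortion apply to the point x, -y, -z); pixel columns grow to the right and rows downward; lengths in m; the calibration is good to about 2 mm. A picture is of the moment at which its call begins: read the wrist's pose just before it. get_calibration takes no time and is no camera call.
- bot.finish_job(): hands the job in, once; it reports no verdict.
The state is a dict: "t": time; "joint_pos": joint angles; "dq": joint speeds; "effort": joint torques, N m; "eef_pos": TCP position; "orientation": TCP orientation; "wrist_force": force on the tool from outside, world axes, zero at the start; "torque": the same for the moment, N m; "width": finger opening in m.
Only numpy, scipy, OpenCV 4.12 (cv2) and the standard library are available. Lean on these libraries where they do the work, as an engineer would, in place of code of your own. Each camera call takes 0.05 s, during which the arm holds its last target. There are 200 camera calls.

## Working session

There is one attempt and no reset: what is moved stays moved. The work goes in short steps, Python scripts to look and compute and a shell command to move; the robot and the scene stay as the last step left them, time stands still between calls to the robot, and variables do not carry over. Pictures are saved under pics/ and viewed, and the job is handed in when it is done.

```bash
mkdir -p pics; ls
python3 - <<'E'
from workcell import bot
import cv2
print(bot.read_state())
for n in ("scene","side","wrist"):
    c=bot.get_calibration(n); print(n,{k:(v.round(4).tolist() if hasattr(v,'round') else v) for k,v in c.items()})
    cv2.imwrite(f"pics/{n}0.png",bot.snapshot(n)[:,:,::-1])
E
```

```text
pics
{'t': 0.0, 'joint_pos': array([-1.33550143e+00,  2.07416520e-01,  1.54295153e+00,  5.22060854e-06,
        1.39352433e+00, -1.50500311e-01]), 'dq': array([-0.00120931, -0.0017663 ,  0.00128896, -0.00131456,  0.00129862,
       -0.00045698]), 'effort': array([ 1.18206313e-03, -3.70880198e+01, -2.81416386e+01,  6.98860246e-02,
        3.62910179e-02, -1.97631402e-04]), 'eef_pos': array([ 0.21616235, -0.53191114,  0.193794  ]), 'orientation': array([ 9.81452315e-01,  1.91702975e-01, -4.61698964e-05, -1.14893812e-03]), 'wrist_force': array([ 0.27993689,  0.07497251, -0.71349001]), 'torque': array([ 0.04295863, -0.04321944, -0.00285048]), 'width': 0.09372235289727616}
scene {'mtx': [[488.3936, 0.0, 249.7869], [0.0, 488.3936, 193.9356], [0.0, 0.0, 1.0]], 'extrinsics': [[0.1892, -0.6894, 0.6992, 1.4786], [0.9819, 0.1357, -0.1319, -0.1883], [-0.0039, 0.7115, 0.7026, 1.0559], [0.0, 0.0, 0.0, 1.0]]}
side {'mtx': [[464.4535, 0.0, 253.1895], [0.0, 464.4535, 179.4736], [0.0, 0.0, 1.0]], 'extrinsics': [[-0.6998, 0.3477, -0.6241, -0.3572], [-0.7143, -0.3514, 0.6052, 0.8475], [-0.0089, 0.8693, 0.4943, 0.8299], [0.0, 0.0, 0.0, 1.0]]}
wrist {'mtx': [[288.8096, 0.0, 255.4546], [0.0, 288.8096, 188.7895], [0.0, 0.0, 1.0]], 'hand_eye': [[-0.0011, 0.9703, 0.2421, 0.0704], [1.0, 0.0009, 0.0011, 0.0021], [0.0008, 0.2421, -0.9703, -0.1885], [0.0, 0.0, 0.0, 1.0]]}
```

View pics/scene0.png

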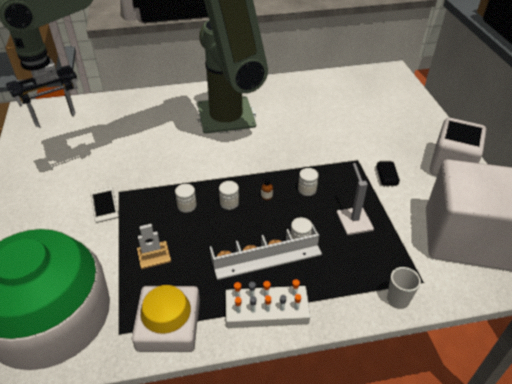

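View pics/side0.png

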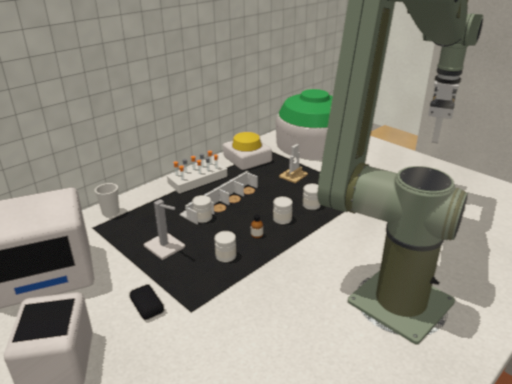

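View pics/wrist0.png

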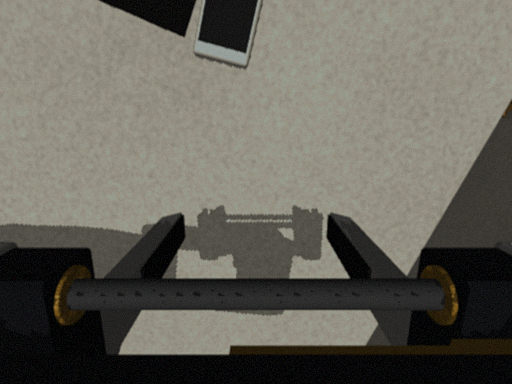

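```bash
cat > h.py <<'E'
import numpy as np, cv2
from workcell import bot
from scipy.spatial.transform import Rotation as R
def cam(n,st=None):
    c=bot.get_calibration(n)
    if n=="wrist":
        T=np.eye(4);T[:3,:3]=R.from_quat(st["orientation"]).as_matrix();T[:3,3]=st["eef_pos"]
        return c["mtx"],T@c["hand_eye"]
    return c["mtx"],c["extrinsics"]
def ray(C,uv):
    K,E=C
    d=np.array([(uv[0]-K[0,2])/K[0,0],-(uv[1]-K[1,2])/K[1,1],-1.])
    return E[:3,3],E[:3,:3]@d
def onz(C,uv,z):
    o,d=ray(C,uv); return o+d*(z-o[2])/d[2]
def proj(C,p):
    K,E=C; q=E[:3,:3].T@(np.asarray(p)-E[:3,3]); q=q/-q[2]
    return K[0,0]*q[0]+K[0,2],-K[1,1]*q[1]+K[1,2]
def tri(C1,a,C2,b):
    (o1,d1),(o2,d2)=ray(C1,a),ray(C2,b)
    s=np.linalg.lstsq(np.c_[d1,-d2],o2-o1,rcond=None)[0]
    p,q=o1+s[0]*d1,o2+s[1]*d2
    return (p+q)/2,np.linalg.norm(p-q)
E
python3 - <<'E'
import cv2
a=cv2.imread("pics/scene0.png")[150:300,100:400];cv2.imwrite("pics/sc1.png",cv2.resize(a,(800,400),interpolation=cv2.INTER_CUBIC))
a=cv2.imread("pics/side0.png")[130:280,100:340];cv2.imwrite("pics/si1.png",cv2.resize(a,(800,500),interpolation=cv2.INTER_CUBIC))
from h import *
for n,pts in (("scene",[(186,189),(229,185),(308,173)]),("side",[(312,189),(283,203),(225,238)])):
    for p in pts: print(n,p,onz(cam(n),p,.066).round(3))
E
```

```text
scene (186, 189) [ 0.438 -0.181  0.066]
scene (229, 185) [ 0.445 -0.055  0.066]
scene (308, 173) [0.439 0.187 0.066]
side (312, 189) [ 0.429 -0.177  0.066]
side (283, 203) [ 0.439 -0.05   0.066]
side (225, 238) [0.431 0.192 0.066]
```

View pics/sc1.png

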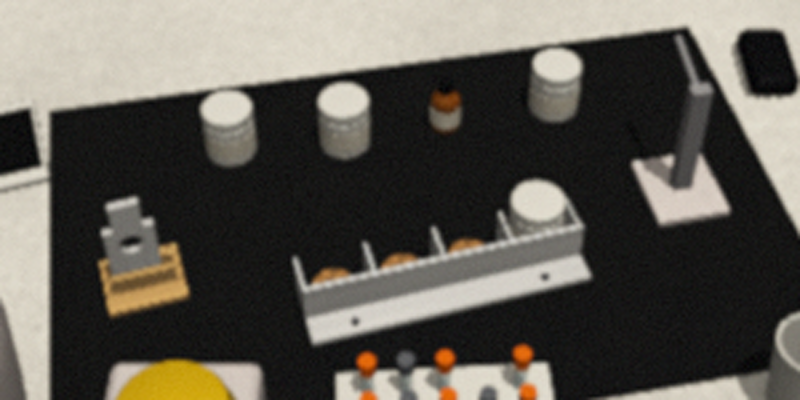

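View pics/si1.png

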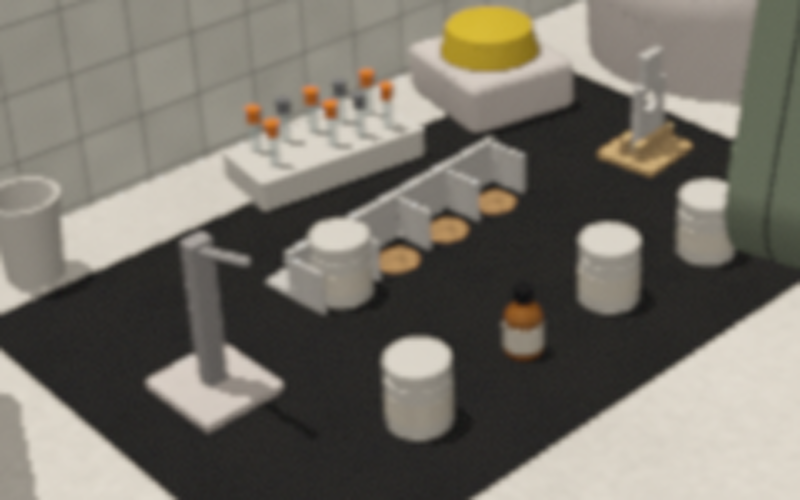

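```bash
cat >> h.py <<'E'
def plan(pos,yaw=None,Rt=None):
    """turn (tool rotvec, rad) and then shift in the turned tool axes, cm"""
    s=bot.read_state(); R0=R.from_quat(s["orientation"])
    if Rt is None: Rt=R.from_euler("z",yaw)*R.from_quat([1,0,0,0])
    rv=(R0.inv()*Rt).as_rotvec()
    d=np.asarray(pos)-s["eef_pos"]
    print("turn",rv.round(3),"shift cm after turn",(Rt.inv().apply(d)*100).round(2),"before turn",(R0.inv().apply(d)*100).round(2),"F",s["wrist_force"].round(1),"t",round(s["t"],2))
def snap(n,name,crop=None,size=None):
    s=bot.read_state(); im=bot.snapshot(n)[:,:,::-1].copy()
    o=im if crop is None else im[crop[1]:crop[3],crop[0]:crop[2]]
    if size: o=cv2.resize(o,size,interpolation=cv2.INTER_CUBIC)
    cv2.imwrite(f"pics/{name}.png",o); cv2.imwrite(f"pics/{name}_raw.png",im)
    return cam(n,s),im
E
python3 -c "
from h import *
plan([.42,0,.36],0)"
```

```text
turn [-0.002  0.     0.386] shift cm after turn [ 20.38 -53.21 -16.59] before turn [ 38.91 -41.66 -16.51] F [-0.4 -0.6 -0.7] t 0.15
```

```bash
python3 -m crank '0 0 -4 0 0 0.13; 0 0 -4 0 0 0.13; 0 0 -4 0 0 0.126; 2.6 -5.4 0 0 0 0; 2.6 -5.4 0 0 0 0; 2.6 -5.4 0 0 0 0; 2.6 -5.4 0 0 0 0; 2.6 -5.4 0 0 0 0; 2.6 -5.4 0 0 0 0; 2.6 -5.4 -1 0 0 0' 3.6; python3 -c "
from h import *
plan([.42,0,.36],0)"
```

```text
t: 1.4
eef_pos: [0.4062, -0.1478, 0.3254]
orientation: [1.0, -0.012, -0.001, -0.005]
wrist_force: [1.0, -0.7, 1.0]
width: 0.0358
turn [-0.01   0.002 -0.023] shift cm after turn [  1.38 -14.78  -3.46] before turn [  1.02 -14.84  -3.32] F [ 1.  -0.7  1. ] t 1.4
```

```bash
python3 -m crank '0.5 -5 -1 0 0 -0.023; 0.5 -5 -1 0 0 0; 0.5 -4.8 -1.5 -0.01 0 0;0 0 0 0 0 0;0 0 0 0 0 0'; python3 -c "
from h import *
C,im=snap('wrist','w1',size=(800,600)); plan([.42,0,.36],0)"
```

```text
t: 2.02
eef_pos: [0.4223, 0.0082, 0.3619]
orientation: [1.0, 0.004, -0.001, -0.0]
wrist_force: [0.8, -0.2, -0.7]
width: 0.0359
turn [-0.001  0.002  0.008] shift cm after turn [-0.23  0.8   0.2 ] before turn [-0.24  0.8   0.2 ] F [ 0.6 -0.4 -0.4] t 2.08
```

View pics/w1.png

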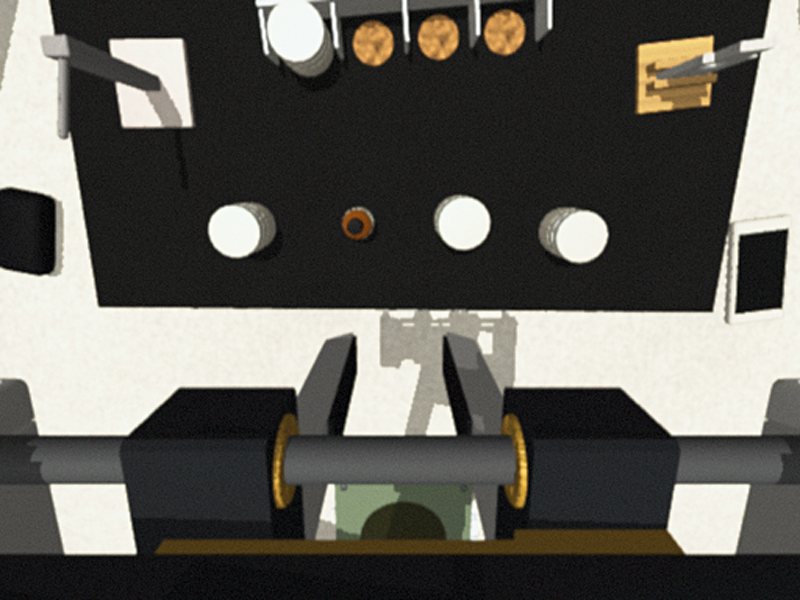

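Run:
```python
from h import *
im=cv2.imread("pics/w1_raw.png"); s=bot.read_state(); C=cam("wrist",s)
hsv=cv2.cvtColor(im,cv2.COLOR_BGR2HSV)
def blobs(m,amin,amax,z,y1=205):
    m=m.astype(np.uint8); m[y1:]=0
    for c in cv2.findContours(m,cv2.RETR_EXTERNAL,cv2.CHAIN_APPROX_NONE)[0]:
        a=cv2.contourArea(c)
        if amin<a<amax:
            (u,v),r=cv2.minEnclosingCircle(c); M=cv2.moments(c);g=(M['m10']/a,M['m01']/a)
            P=onz(C,g,z); rect=cv2.boxPoints(cv2.minAreaRect(c))
            print(round(a),np.round(g,1),round(r,1),P.round(4)); yield c,rect
print("lids");list(blobs(im.min(2)>205,300,3000,.066))
print("cork");list(blobs((hsv[...,1]>110)&(hsv[...,0]<25)&(hsv[...,2]>90),30,3000,.001))
print("post base")
m=(im.min(2)>140); m=m&(im.max(2)<245); m[:,:65]=0;m[:,130:]=0;m[90:]=0
for c,r in blobs(m,300,4000,.01): print([onz(C,p,.01)[:2].round(3) for p in r])
```

```text
lids
628 [404.1 199.2] 72.2 [ 0.3548 -0.2527  0.066 ]
747 [371.9 151. ] 16.6 [ 0.4384 -0.1878  0.066 ]
761 [149.4 147.5] 16.5 [0.4416 0.1841 0.066 ]
772 [296.6 142.4] 16.3 [ 0.4517 -0.0612  0.066 ]
469 [86.8 68.8] 18.7 [0.5637 0.2722 0.066 ]
1092 [101.7  41.6] 36.4 [0.6028 0.244  0.066 ]
1090 [188.   18.1] 24.9 [0.636  0.1099 0.066 ]
cork
242 [228.  143.1] 9.5 [0.4439 0.059  0.001 ]
1700 [429.6  48.2] 34.3 [ 0.6107 -0.2955  0.001 ]
561 [238.5  27.4] 14.4 [0.6413 0.0377 0.001 ]
566 [280.2  23.6] 14.2 [ 0.6477 -0.0339  0.001 ]
566 [322.6  20.3] 14.5 [ 0.6531 -0.1062  0.001 ]
post base
314 [100.3  36.7] 23.8 [0.6231 0.2729 0.01  ]
[array([0.628, 0.316]), array([0.661, 0.284]), array([0.618, 0.224]), array([0.584, 0.256])]
722 [96. 69.] 37.5 [0.5716 0.2868 0.01  ]
[array([0.64 , 0.323]), array([0.649, 0.244]), array([0.554, 0.242]), array([0.544, 0.325])]
```

Run:
```python
import cv2
im=cv2.imread("pics/w1_raw.png")
a=im[10:100,20:140];b=im[10:100,380:500]
cv2.imwrite("pics/pp.png",cv2.resize(cv2.hconcat([a,b]),(800,300),interpolation=cv2.INTER_CUBIC))
```

```text
(no output)
```

View pics/pp.png

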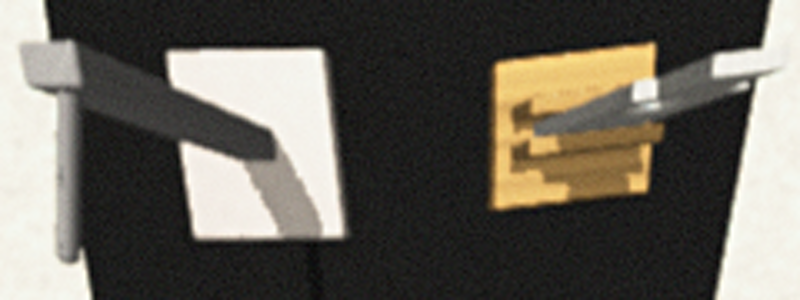

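```bash
cat >> h.py <<'E'
BAY=np.array([[.6531,-.1062],[.6477,-.0339],[.6413,.0377]]); CY=.0818
def jar(b,off=.0294):
    s=bot.read_state(); x=R.from_quat(s["orientation"]).as_matrix()[:,0]; z=R.from_quat(s["orientation"]).as_matrix()[:,2]
    j=s["eef_pos"]+off*x; c,n=np.cos(CY),np.sin(CY); d=j[:2]-BAY[b]
    print("jar centre wrt bay mm",(1000*np.array([c*d[0]+n*d[1],-n*d[0]+c*d[1]])).round(1),"heading rel crate",round(np.arctan2(x[1],x[0])-CY,3),"tcp z",s["eef_pos"][2].round(4),"tilt",z[:2].round(3),"F",s["wrist_force"].round(1),"t",round(s["t"],2),"w",round(s["width"],4))
E
python3 -c "
from h import *
plan([.393,-.21,.15],.45);jar(0)"
```

```text
turn [-0.001  0.002 -0.442] shift cm after turn [-12.12  18.35  21.2 ] before turn [-3.06 21.79 21.18] F [ 0.6 -0.4 -0.4] t 2.08
jar centre wrt bay mm [-191.4  130.5] heading rel crate -0.074 tcp z 0.362 tilt [-0.002  0.001] F [ 0.6 -0.4 -0.4] t 2.08 w 0.0358
```

```bash
python3 -m crank '0 0 0 0 0 -0.16;0 0 0 0 0 -0.16;0 0 0 0 0 -0.12;-2.4 3.7 4.2 0 0 0;-2.4 3.7 4.2 0 0 0;-2.4 3.7 4.2 0 0 0;-2.4 3.7 4.2 0 0 0;-2.4 3.7 4.2 0 0 0;0 0 0 0 0 0' 3.6; python3 -c "
from h import *
plan([.393,-.21,.021],.45);jar(0)"
```

```text
t: 3.2
eef_pos: [0.3881, -0.2262, 0.1449]
orientation: [0.976, 0.217, -0.003, -0.002]
wrist_force: [-1.5, 0.7, 0.3]
width: 0.0358
turn [-0.005  0.004 -0.013] shift cm after turn [ 1.15 -1.24 12.39] before turn [ 1.18 -1.2  12.39] F [-1.5  0.7  0.3] t 3.2
jar centre wrt bay mm [-246.4  -87.7] heading rel crate 0.355 tcp z 0.1449 tilt [-0.006  0.003] F [-1.5  0.7  0.3] t 3.2 w 0.0358
```

```bash
python3 -m crank '0.6 -0.6 4 0 0 -0.013;0.5 -0.6 4 0 0 0;0 0 3.4 -0.005 0.004 0;0 0 0 0 0 0;0 0 0 0 0 0'; python3 -c "
from h import *
C,im=snap('wrist','w2',size=(800,600));plan([.393,-.21,.021],.45);jar(0)"
```

```text
t: 3.82
eef_pos: [0.3939, -0.2154, 0.033]
orientation: [0.976, 0.218, 0.003, 0.003]
wrist_force: [0.4, -0.6, 0.1]
width: 0.036
turn [ 0.007 -0.004 -0.01 ] shift cm after turn [ 0.15 -0.52  1.2 ] before turn [ 0.14 -0.53  1.2 ] F [-0.2  0.9  0.4] t 3.88
jar centre wrt bay mm [-239.7  -77.3] heading rel crate 0.358 tcp z 0.033 tilt [ 0.007 -0.004] F [-0.2  0.9  0.4] t 3.88 w 0.0362
```

View pics/w2.png

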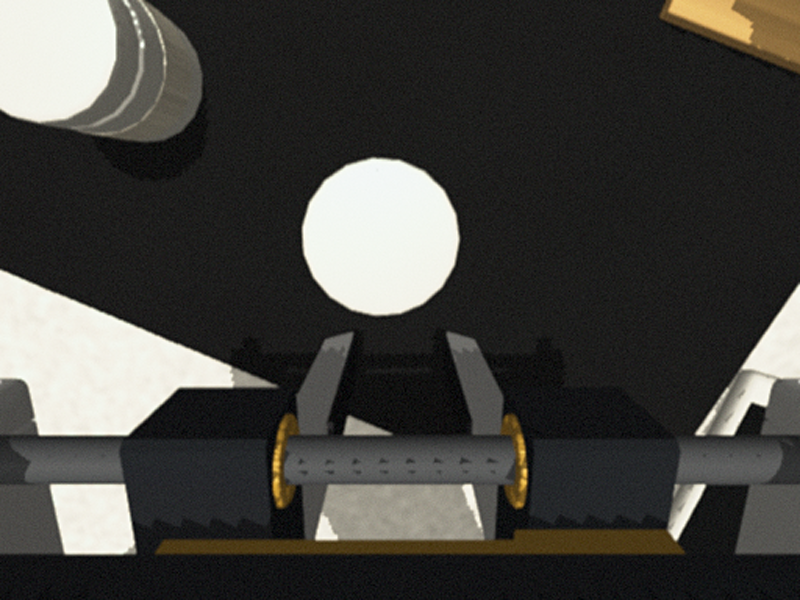

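```bash
python3 -m crank '0 -0.5 1.2 0.007 -0.004 -0.06;0 0 0 0 0 0;1 0 0 0 0 0;1 0 0 0 0 0;1 0 0 0 0 0;1 0 0 0 0 0;1 0 0 0 0 0;1 0 0 0 0 0;1 0 0 0 0 0;1 0 0 0 0 0'; python3 -c "
from h import *
jar(0)"
```

```text
t: 5.12
eef_pos: [0.471, -0.1739, 0.0276]
orientation: [0.969, 0.247, 0.003, 0.005]
wrist_force: [-0.3, -0.7, 0.2]
width: 0.0359
jar centre wrt bay mm [-160.1  -40.6] heading rel crate 0.417 tcp z 0.0276 tilt [ 0.008 -0.008] F [-0.3 -0.7  0.2] t 5.12 w 0.0359
```

```bash
python3 -m crank '1 -0.3 0.3 0 0 0.05;1 -0.3 0 0 0 0.05;1 -0.3 0 0 0 0.05;1 -0.3 0 0 0 0.05;1 -0.3 0 0 0 0.05;1 -0.3 0 0 0 0.05;1 -0.3 0 0 0 0.05'; python3 -c "
from h import *
C,im=snap('wrist','w3',size=(800,600));jar(0)"
```

```text
t: 6.0
eef_pos: [0.532, -0.1285, 0.0248]
orientation: [0.998, 0.069, 0.002, 0.004]
wrist_force: [-2.4, -0.7, 2.8]
width: 0.0358
jar centre wrt bay mm [-91.6 -10.4] heading rel crate 0.055 tcp z 0.025 tilt [ 0.006 -0.008] F [-0.4  1.2  1.1] t 6.05 w 0.0362
```

View pics/w3.png

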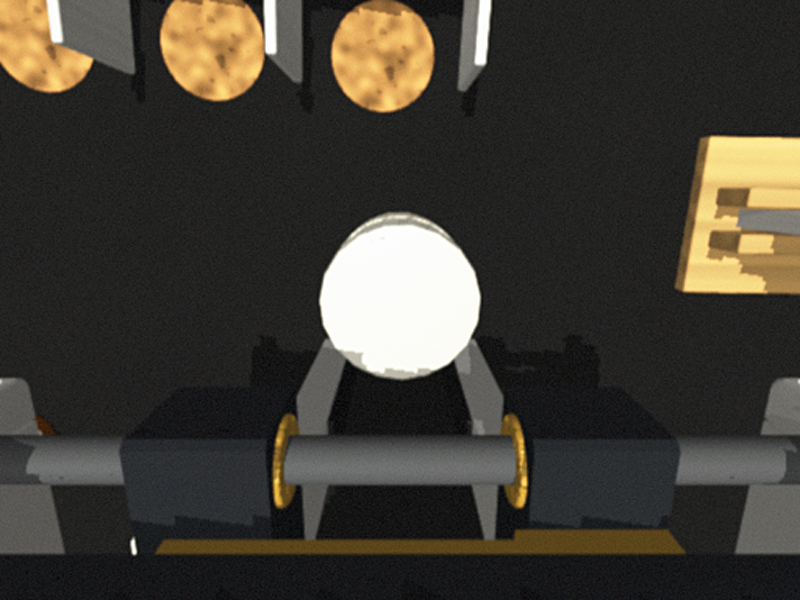

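```bash
cat >> h.py <<'E'
def look(im,C):
    hsv=cv2.cvtColor(im,cv2.COLOR_BGR2HSV)
    for nm,m,z in (("lid",im.min(2)>205,.066),("cork",(hsv[...,1]>110)&(hsv[...,0]<25)&(hsv[...,2]>90),.001)):
        for c in cv2.findContours(m.astype(np.uint8),cv2.RETR_EXTERNAL,cv2.CHAIN_APPROX_NONE)[0]:
            x,y,w,h=cv2.boundingRect(c); a=cv2.contourArea(c)
            if a>300 and y<260 and (y>0 or a>1500): 
                M=cv2.moments(c);g=(M['m10']/a,M['m01']/a);print(nm,round(a),np.round(g,1),"bb",(x,y,w,h),onz(C,g,z)[:2].round(4))
E
python3 - <<'E'
from h import *
im=cv2.imread("pics/w3_raw.png");look(im,cam("wrist",bot.read_state()))
s=bot.read_state();print(s["eef_pos"]+.0294*R.from_quat(s["orientation"]).as_matrix()[:,0])
E
```

```text
lid 7406 [256.  191.2] bb (205, 144, 102, 95) [ 0.5659 -0.1252]
cork 6004 [473.2 142.1] bb (432, 87, 80, 101) [ 0.6078 -0.2812]
cork 3684 [244.6  35.3] bb (212, 0, 66, 72) [ 0.6556 -0.1058]
cork 3531 [135.7  29.8] bb (102, 0, 68, 65) [ 0.649  -0.0336]
cork 2208 [23.3 31.3] bb (0, 0, 60, 60) [0.6378 0.0403]
[ 0.56266811 -0.12402855  0.02512074]
```

```bash
python3 -m crank '1 -0.25 0.1 0.004 -0.004 0.015;1 -0.25 0 0.004 -0.004 0.015;1 -0.25 0 0 0 0.015;1 -0.25 0 0 0 0.015;1 0 0 0 0 0;1 0 0 0 0 0'; python3 -c "
from h import *
jar(0)"
```

```text
t: 6.8
eef_pos: [0.5941, -0.1108, 0.024]
orientation: [0.999, 0.037, -0.004, 0.0]
wrist_force: [-4.7, -0.2, 5.7]
width: 0.0359
jar centre wrt bay mm [-29.8   0. ] heading rel crate -0.007 tcp z 0.024 tilt [-0.007 -0.   ] F [-4.7 -0.2  5.7] t 6.8 w 0.0359
```

```bash
python3 -m crank '0.9 0 0 0 -0.004 0;0.9 0 0 0 -0.002 0;0.5 0 0 0 0 0;0.4 0 0 0 0 0'; python3 -c "
from h import *
C,im=snap('wrist','w4',size=(800,600));jar(0);look(im,C)"
```

```text
t: 7.3
eef_pos: [0.6233, -0.1086, 0.0236]
orientation: [0.999, 0.037, -0.007, 0.0]
wrist_force: [-3.1, 0.0, 3.4]
width: 0.036
jar centre wrt bay mm [ 0.2 -0.2] heading rel crate -0.007 tcp z 0.0236 tilt [-0.013 -0.001] F [-2.2 -0.7  1.8] t 7.35 w 0.0358
lid 7044 [256.2 190.6] bb (205, 145, 102, 91) [ 0.6577 -0.1081]
lid 2586 [157.6 132.5] bb (0, 125, 318, 15) [ 0.6838 -0.0573]
lid 13562 [153.2 101.5] bb (0, 76, 307, 51) [ 0.6984 -0.0554]
cork 4360 [471.2 236.1] bb (435, 200, 77, 79) [ 0.6156 -0.2808]
cork 1630 [ 49.3 173.7] bb (29, 145, 42, 58) [0.6418 0.0447]
cork 2645 [155.3 171.9] bb (126, 143, 60, 59) [ 0.6489 -0.0339]
```

View pics/w4.png

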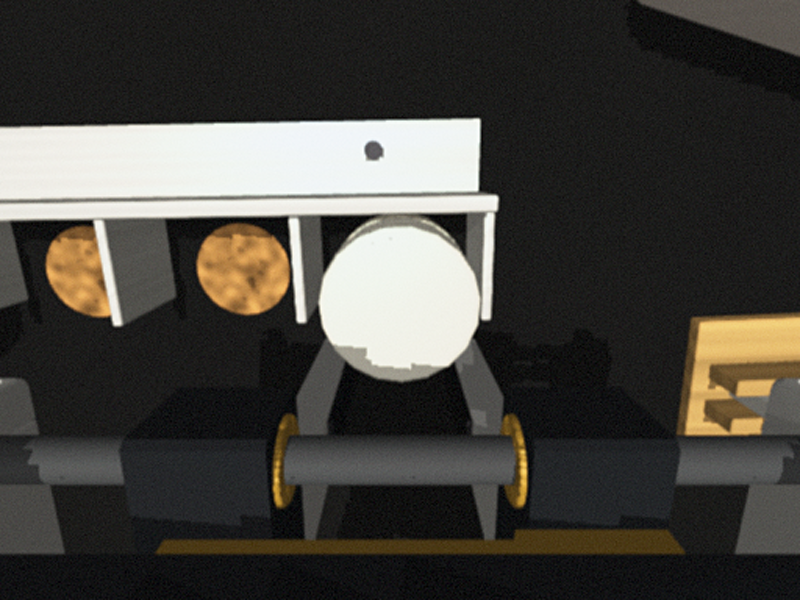

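```bash
python3 -m crank '0.2 0 0 0 0.015 0;0.2 0 0 0 0 0'; python3 -c "
from h import *
jar(0)";python3 -m crank '0.2 0 0 0 0 0'; python3 -c "
from h import *
jar(0)"
```

```text
t: 7.6
eef_pos: [0.626, -0.1084, 0.023]
orientation: [0.999, 0.037, -0.001, -0.0]
wrist_force: [-9.0, -1.2, 8.0]
width: 0.0359
jar centre wrt bay mm [ 2.2 -0.2] heading rel crate -0.007 tcp z 0.023 tilt [-0.002  0.001] F [-9.  -1.2  8. ] t 7.6 w 0.0359
t: 7.72
eef_pos: [0.6259, -0.1084, 0.023]
orientation: [0.999, 0.037, -0.003, -0.0]
wrist_force: [-8.4, -0.8, 5.4]
width: 0.0364
jar centre wrt bay mm [ 2.1 -0.2] heading rel crate -0.007 tcp z 0.023 tilt [-0.006  0.001] F [-8.4 -0.8  5.4] t 7.72 w 0.0364
```

```bash
python3 -m crank '-1 0 0 0 0 0;-3 0 0 0 0 0;0 0 -5 0 0 0;0 0 -5 0 0 0'; python3 -c "
from h import *
plan([.402,-.0687,.12],.15);jar(1)"
```

```text
t: 8.22
eef_pos: [0.5806, -0.1093, 0.1178]
orientation: [0.999, 0.037, -0.006, -0.003]
wrist_force: [-0.1, 0.5, 1.0]
width: 0.0362
turn [-0.007  0.011 -0.077] shift cm after turn [-17.05  -6.69  -0.22] before turn [-1.751e+01 -5.360e+00  1.000e-02] F [-0.1  0.5  1. ] t 8.22
jar centre wrt bay mm [-43.7 -69.9] heading rel crate -0.008 tcp z 0.1178 tilt [-0.012  0.006] F [-0.1  0.5  1. ] t 8.22 w 0.0362
```

```bash
python3 -m crank '-4.6 -1.6 0 -0.007 0.011 -0.077;-4.4 -1.7 0 0 0 0;-4.4 -1.7 0 0 0 0;-4 -1.7 0 0 0 0;0 0 0 0 0 0'; python3 -c "
from h import *
plan([.402,-.0687,.022],.15);jar(1)"
```

```text
t: 8.85
eef_pos: [0.4007, -0.0656, 0.1209]
orientation: [0.997, 0.076, 0.012, 0.003]
wrist_force: [-0.7, -0.2, -0.2]
width: 0.0358
turn [ 0.008 -0.024  0.002] shift cm after turn [0.08 0.32 9.89] before turn [-0.15  0.24  9.89] F [-0.7 -0.2 -0.2] t 8.85
jar centre wrt bay mm [-219.4   -9.4] heading rel crate 0.07 tcp z 0.1209 tilt [ 0.025 -0.005] F [-0.7 -0.2 -0.2] t 8.85 w 0.0358
```

```bash
python3 -m crank '-0.2 0.2 4 0.008 -0.018 0;0 0 4 0 0 0;0 0 1.7 0 0 0;0 0 0 0 0 0'; python3 -c "
from h import *
C,im=snap('wrist','w5',size=(800,600));plan([.402,-.0687,.022],.15);jar(1);look(im,C)"
```

```text
t: 9.35
eef_pos: [0.4091, -0.0709, 0.0242]
orientation: [0.997, 0.075, 0.011, 0.003]
wrist_force: [0.1, -0.3, -0.0]
width: 0.0361
turn [ 0.008 -0.023  0.   ] shift cm after turn [-0.73 -0.36  0.29] before turn [-0.73 -0.36  0.27] F [-0.3  0.6  0. ] t 9.4
jar centre wrt bay mm [-210.9  -15.7] heading rel crate 0.069 tcp z 0.0249 tilt [ 0.024 -0.005] F [-0.3  0.6  0. ] t 9.4 w 0.0359
lid 8048 [247.6 167.9] bb (197, 117, 103, 102) [ 0.4524 -0.0617]
cork 1530 [ 57.2 138.3] bb (27, 113, 52, 55) [0.4435 0.0777]
```

View pics/w5.png

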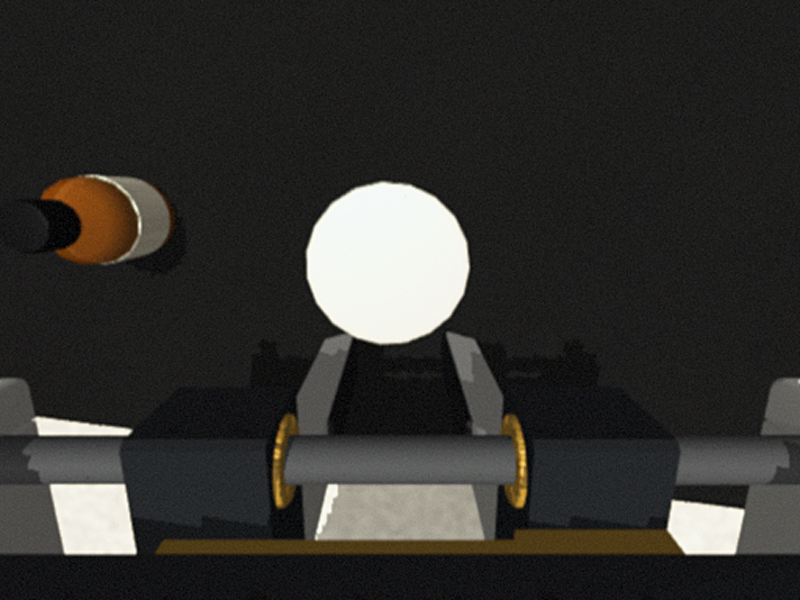

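```bash
python3 -m crank '0 -0.4 0.1 0.008 -0.008 0;1 0 0 0 0 0;1 0 0 0 0 0;1 0 0 0 0 0;1 0 0 0 0 0;1 0 0 0 0 0;1 0 0 0 0 0;1 0 0 0 0 0;1 0 0 0 0 0;1 0 0 0 0 0'; python3 -c "
from h import *
jar(1)"
```

```text
t: 10.65
eef_pos: [0.5068, -0.0534, 0.0282]
orientation: [0.997, 0.075, 0.01, 0.001]
wrist_force: [-0.7, -0.7, -0.4]
width: 0.0361
jar centre wrt bay mm [-112.7   -5.9] heading rel crate 0.069 tcp z 0.0282 tilt [0.019 0.   ] F [-0.7 -0.7 -0.4] t 10.65 w 0.0361
```

```bash
python3 -m crank '1 -0.07 0.2 0 -0.004 0.014;1 -0.07 0.2 0 -0.004 0.014;1 -0.07 0 0 0 0.014;1 -0.07 0 0 0 0.014;1 -0.07 0 0 0 0.014;1 0 0 0 0 0;1 0 0 0 0 0'; python3 -c "
from h import *
C,im=snap('wrist','w6',size=(800,600));jar(1);look(im,C)"
```

```text
t: 11.52
eef_pos: [0.5807, -0.0414, 0.0245]
orientation: [0.999, 0.038, 0.005, 0.0]
wrist_force: [-0.9, -0.5, 0.1]
width: 0.036
jar centre wrt bay mm [-36.3  -2.4] heading rel crate -0.006 tcp z 0.0249 tilt [ 0.013 -0.001] F [-0.1 -0.2  0.6] t 11.57 w 0.0359
lid 7228 [256.  190.8] bb (206, 144, 100, 94) [ 0.6134 -0.0408]
lid 858 [  6.7 134. ] bb (0, 94, 18, 77) [0.6334 0.0864]
lid 314 [310.9 104.4] bb (308, 70, 8, 73) [ 0.659  -0.0645]
lid 323 [184.2 106.3] bb (179, 70, 11, 75) [ 0.6535 -0.0024]
lid 27740 [271.4  66.4] bb (0, 17, 454, 154) [ 0.6749 -0.0436]
cork 2954 [149.6 122.5] bb (119, 91, 62, 64) [0.6421 0.0377]
cork 2492 [249.  116.5] bb (219, 90, 62, 55) [ 0.6516 -0.0331]
```

View pics/w6.png

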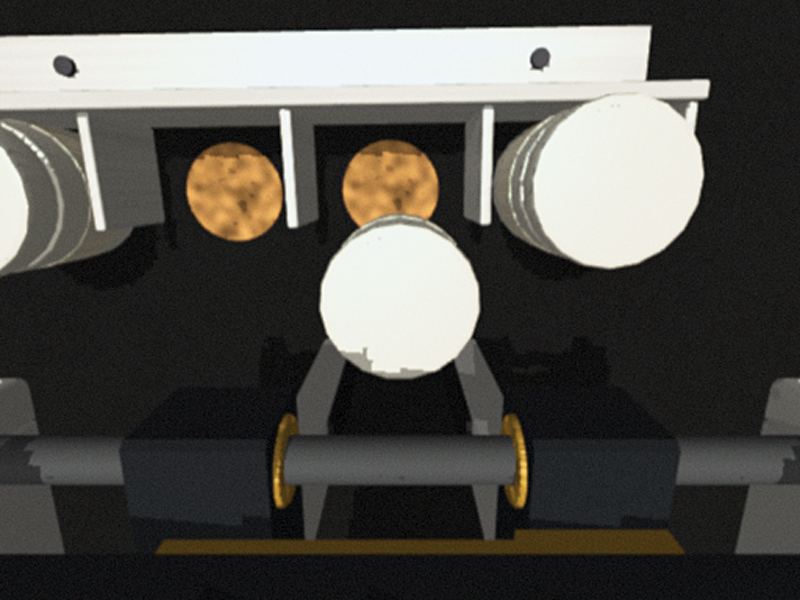

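```bash
python3 -m crank '1 -0.1 0 0 0 0;1 -0.15 0 0 0 0;0.8 -0.05 0 0 0 0;0.6 0 0 0 0 0;0.4 0 0 0 0 0;0.3 0 0 0 0 0'; python3 -c "
from h import *
jar(1)";python3 -m crank '0.2 0 0 0 0 0'; python3 -c "
from h import *
jar(1)"
```

```text
t: 12.32
eef_pos: [0.6194, -0.0354, 0.0244]
orientation: [0.999, 0.038, -0.001, 0.001]
wrist_force: [-10.8, -1.9, 7.9]
width: 0.0363
jar centre wrt bay mm [1.1 0.6] heading rel crate -0.005 tcp z 0.0244 tilt [-0.002 -0.001] F [-10.8  -1.9   7.9] t 12.32 w 0.0363
t: 12.45
eef_pos: [0.6192, -0.0355, 0.0245]
orientation: [0.999, 0.038, -0.004, 0.001]
wrist_force: [-5.2, -1.3, 5.0]
width: 0.0358
jar centre wrt bay mm [0.9 0.6] heading rel crate -0.005 tcp z 0.0245 tilt [-0.008 -0.001] F [-5.2 -1.3  5. ] t 12.45 w 0.0358
```

```bash
python3 -m crank '-1 0 0 0 0 0;-3 0 0 0 0 0;-1 0 -5 0 0 0.15;0 0 -5 0 0 0.15;0 0 0 0 0 0.15;0 0 0 0 0 0.15;0 0 0 0 0 0.13' ; python3 -c "
from h import *
plan([.402,.215,.12],-.668);jar(2)"
```

```text
t: 13.32
eef_pos: [0.5703, -0.0393, 0.1292]
orientation: [0.943, -0.333, 0.002, 0.0]
wrist_force: [0.3, -0.1, -0.3]
width: 0.0359
turn [-0.001 -0.004 -0.01 ] shift cm after turn [-28.96  -9.55   0.92] before turn [-29.06  -9.25   0.8 ] F [ 0.3 -0.1 -0.3] t 13.32
jar centre wrt bay mm [-55.8 -91.2] heading rel crate -0.76 tcp z 0.1292 tilt [ 0.004 -0.002] F [ 0.3 -0.1 -0.3] t 13.32 w 0.0359
```

```bash
python3 -m crank '-5 -1.6 0 0 0 -0.01;-5 -1.6 0 0 0 0;-5 -1.6 0 0 0 0;-5 -1.6 0 0 0 0;-5 -1.6 0 0 0 0;-4 -1.2 0 0 0 0;0 0 0 0 0 0' ; python3 -c "
from h import *
plan([.402,.215,.023],-.668);jar(2)"
```

```text
t: 14.2
eef_pos: [0.399, 0.2201, 0.129]
orientation: [0.944, -0.33, 0.009, -0.005]
wrist_force: [0.5, -1.0, 0.4]
width: 0.0362
turn [-0.015 -0.014 -0.004] shift cm after turn [ 0.55  0.22 10.6 ] before turn [ 0.4   0.37 10.6 ] F [ 0.5 -1.   0.4] t 14.2
jar centre wrt bay mm [-205.1  181.5] heading rel crate -0.754 tcp z 0.129 tilt [0.02  0.003] F [ 0.5 -1.   0.4] t 14.2 w 0.0362
```

```bash
python3 -m crank '0.1 0.1 4 -0.01 -0.01 0;0 0 4 0 0 0;0 0 2.3 0 0 0;0 0 0 0 0 0' ; python3 -c "
from h import *
C,im=snap('wrist','w7',size=(800,600));plan([.402,.215,.023],-.668);jar(2);look(im,C)"
```

```text
t: 14.7
eef_pos: [0.4064, 0.2176, 0.0258]
orientation: [0.944, -0.33, 0.008, -0.004]
wrist_force: [-1.3, -1.0, -0.2]
width: 0.0358
turn [-0.015 -0.013 -0.006] shift cm after turn [-0.24  0.57  0.39] before turn [-0.24  0.57  0.38] F [0.5 0.2 1.4] t 14.75
jar centre wrt bay mm [-197.   178.6] heading rel crate -0.755 tcp z 0.0269 tilt [0.019 0.004] F [0.5 0.2 1.4] t 14.75 w 0.0362
lid 302 [ 30.9 268.1] bb (19, 250, 29, 28) [0.4762 0.3257]
lid 5656 [479.4 199.4] bb (427, 137, 85, 120) [0.3542 0.1061]
lid 7862 [262.2 161.3] bb (211, 112, 103, 101) [0.4418 0.1834]
lid 2131 [ 20.7 114.2] bb (0, 81, 58, 68) [0.5366 0.264 ]
lid 2909 [35.  38.5] bb (0, 0, 89, 86) [0.5554 0.2316]
```

View pics/w7.png

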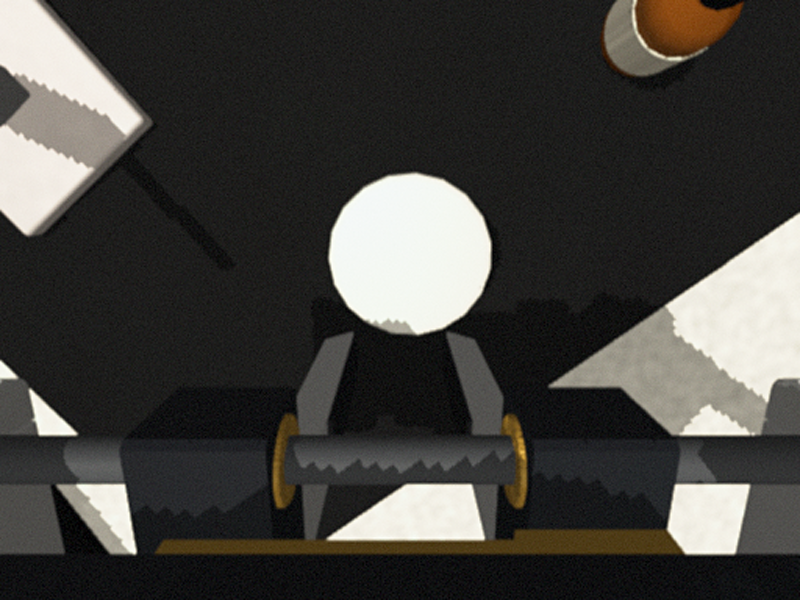

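```bash
python3 -m crank '0 0.5 0.3 0 -0.01 0;1 0 0 0 0 0;1 0.05 0 0 0 0;1 0.25 0 0 0 0;1 0.25 0 0 0 0;1 0.25 0 0 0 0;1 0.25 0 0 0 0;1 0.25 0 0 0 0;1 0.25 0 0 0 0;1 0.25 0 0 0 0' ; python3 -c "
from h import *
C,im=snap('wrist','w8',size=(800,600));jar(2);look(im,C)"
```

```text
t: 16.0
eef_pos: [0.4712, 0.1391, 0.0277]
orientation: [0.944, -0.331, 0.007, -0.009]
wrist_force: [-0.4, 0.4, 0.5]
width: 0.0364
jar centre wrt bay mm [-138.9   93.8] heading rel crate -0.757 tcp z 0.0279 tilt [0.02  0.012] F [-0.5 -0.2 -0.2] t 16.05 w 0.0359
lid 1186 [ 23.9 239.5] bb (0, 217, 55, 51) [0.5559 0.2392]
lid 5616 [255.5 180.1] bb (205, 142, 100, 77) [0.5006 0.1137]
lid 2360 [ 30.1 180.4] bb (0, 133, 82, 89) [0.5766 0.2097]
cork 1460 [377.3 175.8] bb (355, 153, 56, 52) [0.4364 0.0495]
```

View pics/w8.png

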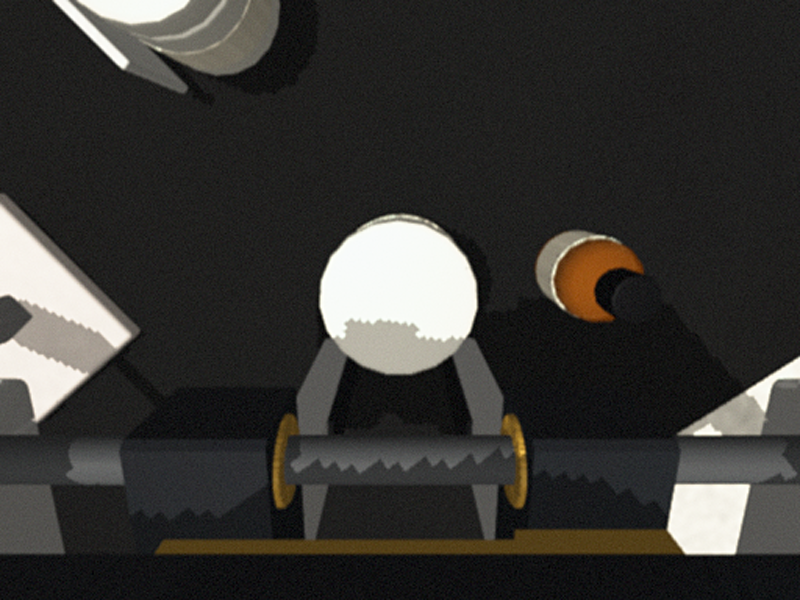

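```bash
python3 -m crank '1 0 0.3 0 -0.01 0;1 0 0.1 0 0 0;1 0 0.1 0 0 0;1 0 0 0 0 0;1 0.1 0 0 0 0;1 0.4 0 0 0 0.05;1 0.4 0 0 0 0.05' ; python3 -c "
from h import *
C,im=snap('wrist','w9',size=(800,600));jar(2);look(im,C)"
```

```text
t: 16.92
eef_pos: [0.5247, 0.0852, 0.0229]
orientation: [0.925, -0.38, 0.002, -0.012]
wrist_force: [0.0, 1.7, 1.9]
width: 0.036
jar centre wrt bay mm [-92.5  33.1] heading rel crate -0.864 tcp z 0.023 tilt [0.014 0.019] F [ 0.5 -1.5  0. ] t 16.98 w 0.0363
lid 5053 [256.1 179.6] bb (204, 145, 102, 69) [0.5525 0.0553]
lid 361 [112.6  76. ] bb (82, 50, 62, 53) [0.6363 0.0685]
lid 10146 [ 65.5 123.8] bb (1, 0, 119, 197) [0.6392 0.103 ]
cork 3576 [183.8  47.9] bb (152, 12, 65, 72) [0.6415 0.0374]
```

View pics/w9.png

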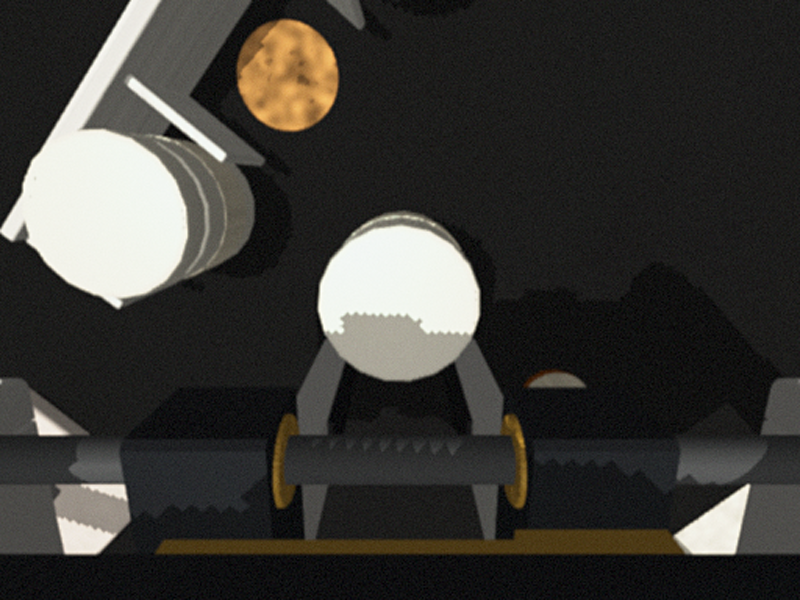

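```bash
python3 -m crank '0.7 0.2 0 0 0 -0.08;0.7 0.3 0 0 0 -0.08;0.7 0.3 0 0 0 -0.08;0.7 0.3 0 0 0 -0.08;0.7 0.3 0 0 0 -0.08;0.7 0.3 0 0 0 -0.08;0.7 0.3 0 0 0 -0.08' ; python3 -c "
from h import *
C,im=snap('wrist','w10',size=(800,600));jar(2);look(im,C)"
```

```text
t: 17.85
eef_pos: [0.5523, 0.0378, 0.0201]
orientation: [0.994, -0.105, 0.0, -0.009]
wrist_force: [-2.4, 0.6, 2.7]
width: 0.036
jar centre wrt bay mm [-59.6  -1.9] heading rel crate -0.29 tcp z 0.0202 tilt [0.003 0.017] F [ 0.3 -0.8  0.3] t 17.9 w 0.0358
lid 6844 [256.5 188.9] bb (203, 145, 104, 88) [0.5868 0.0277]
lid 344 [150.4  92.1] bb (135, 56, 32, 74) [0.6432 0.0669]
lid 412 [276.3  47.5] bb (264, 8, 26, 82) [0.6495 0.0051]
lid 9117 [362.7  40. ] bb (303, 0, 122, 92) [ 0.6443 -0.0332]
lid 16016 [96.2 86.3] bb (2, 0, 267, 181) [0.6511 0.0912]
cork 3328 [226.7  92.2] bb (195, 59, 65, 67) [0.642  0.0377]
```

View pics/w10.png

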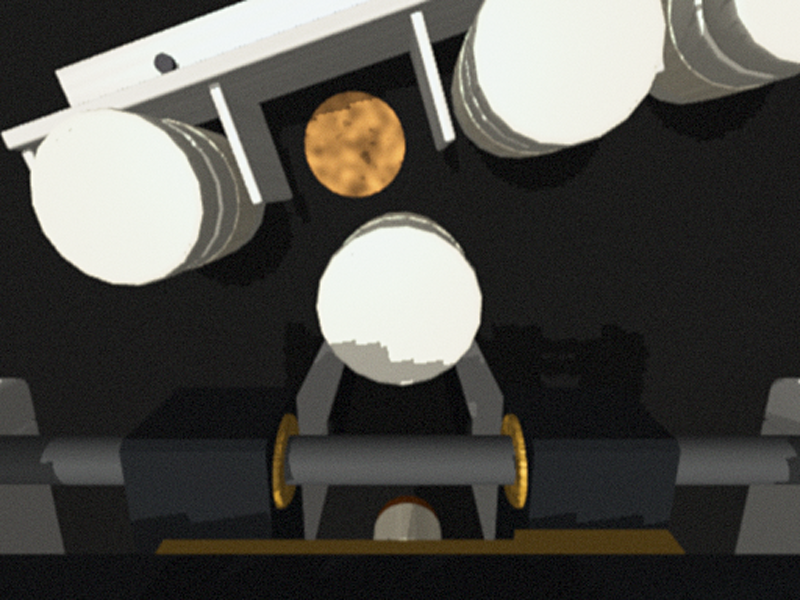

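```bash
python3 -m crank '0.7 0 -0.1 0 0 -0.07;0.7 0 0 0.005 0 -0.07;0.7 0 0 0 0 -0.07;0.7 0 0 0 0 -0.07' ; python3 -c "
from h import *
C,im=snap('wrist','w11',size=(800,600));jar(2);look(im,C)"
```

```text
t: 18.4
eef_pos: [0.5784, 0.0312, 0.0193]
orientation: [0.999, 0.036, -0.001, -0.009]
wrist_force: [-1.4, -0.4, 1.9]
width: 0.036
jar centre wrt bay mm [-32.7  -1.7] heading rel crate -0.007 tcp z 0.0194 tilt [-0.001  0.018] F [-1.1  0.4  0.4] t 18.45 w 0.0361
lid 7435 [256.1 191.8] bb (203, 145, 105, 93) [0.6126 0.0308]
lid 870 [504.4 132.9] bb (494, 93, 18, 78) [ 0.6505 -0.0847]
lid 318 [182.2 116. ] bb (177, 80, 11, 74) [0.6473 0.0687]
lid 346 [312.7 111.8] bb (309, 75, 8, 77) [0.6536 0.007 ]
lid 40366 [274.5  85.5] bb (36, 17, 476, 171) [0.6641 0.026 ]
cork 2253 [249.5 119.8] bb (219, 95, 63, 53) [0.6469 0.039 ]
```

View pics/w11.png

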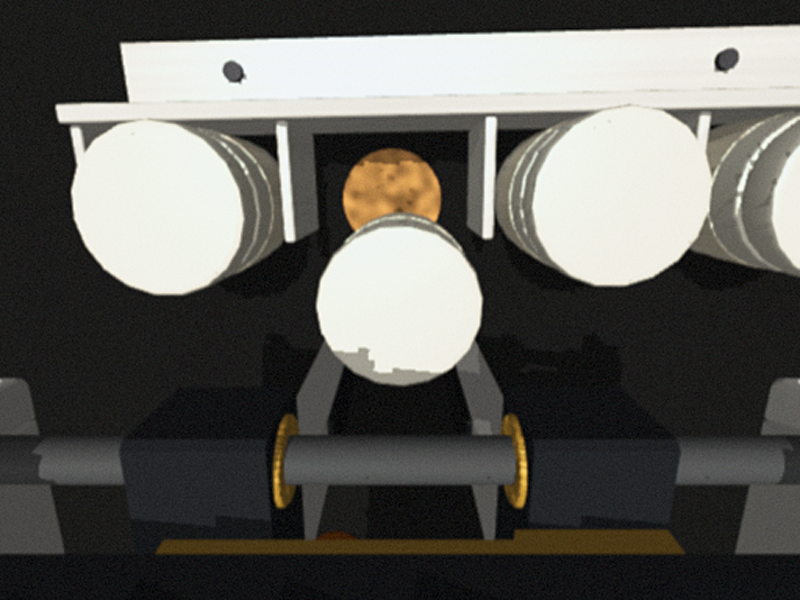

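```bash
python3 -m crank '0.9 -0.15 -0.2 0.008 0 0;0.9 -0.15 0 0.008 0 0;0.8 -0.1 0 0 0 0;0.6 0 0 0 0 0;0.4 0 0 0 0 0;0.3 0 0 0 0 0'; python3 -c "
from h import *
jar(2)";python3 -m crank '0.2 0 0 0 0 0'; python3 -c "
from h import *
jar(2)"
```

```text
t: 19.2
eef_pos: [0.6119, 0.0385, 0.0192]
orientation: [0.999, 0.035, -0.01, -0.018]
wrist_force: [-9.4, -1.4, 8.9]
width: 0.0361
jar centre wrt bay mm [0.2 2.9] heading rel crate -0.011 tcp z 0.0192 tilt [-0.021  0.035] F [-9.4 -1.4  8.9] t 19.2 w 0.0361
t: 19.32
eef_pos: [0.6116, 0.0385, 0.0192]
orientation: [0.999, 0.036, -0.013, -0.018]
wrist_force: [-6.8, -2.5, 6.7]
width: 0.0358
jar centre wrt bay mm [-0.1  3. ] heading rel crate -0.01 tcp z 0.0192 tilt [-0.027  0.035] F [-6.8 -2.5  6.7] t 19.32 w 0.0358
```

```bash
python3 -m crank '-1 0 0 0 0 0;-3 0 0 -0.03 0.025 0;-2 0 -5 0 0 0;-2 0 -6 0 0 0;-2 0 -6 0 0 0;-2 0 -6 0 0 0;0 0 0 0 0 0;0 0 0 0 0 0'; python3 -c "
from h import *
C,im=snap('wrist','w12',size=(800,600));jar(2);look(im,C)
snap('scene','s12',crop=(100,150,400,300),size=(800,400))"
```

```text
t: 20.32
eef_pos: [0.4889, 0.0289, 0.2521]
orientation: [0.999, 0.035, 0.005, -0.003]
wrist_force: [0.6, 0.1, 0.0]
width: 0.0359
jar centre wrt bay mm [-122.9    3.4] heading rel crate -0.011 tcp z 0.2522 tilt [0.009 0.006] F [0.9 0.6 0.2] t 20.38 w 0.0358
lid 662 [239.1 267.1] bb (221, 256, 37, 22) [0.3517 0.0423]
lid 627 [68.7 97.2] bb (55, 81, 33, 30) [0.5688 0.2672]
lid 5382 [ 33.4 211.3] bb (0, 71, 112, 207) [0.4151 0.3278]
lid 1730 [86.3 65.2] bb (51, 44, 60, 68) [0.6078 0.2428]
lid 10424 [286.3  34.5] bb (167, 3, 238, 70) [0.6581 0.0036]
cork 2372 [483.3  98.3] bb (455, 71, 57, 55) [ 0.6108 -0.2943]
```

View pics/w12.png

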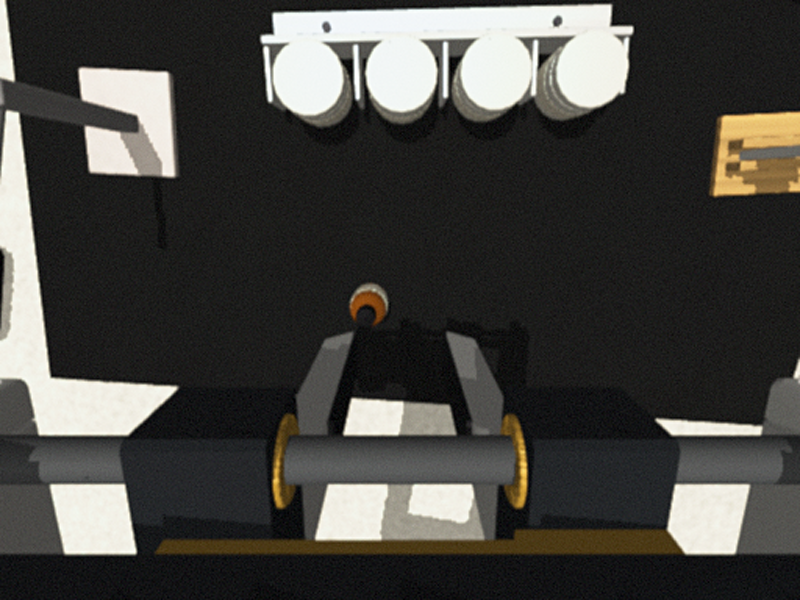

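View pics/s12.png

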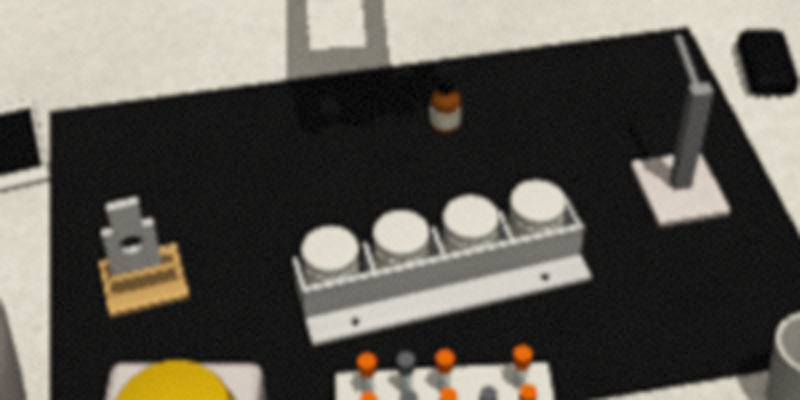

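```bash
python3 -m crank '-0.5 5.4 0 0 0 0;-0.5 5.4 0 0 0 0;-0.5 5.4 0 0 0 0;-0.5 5.4 0 0 0 0;-0.5 5.4 0 0 0 0;-0.5 5.4 0 0 0 0;0 0 0 0 0 0;0 0 0 0 0 0' 5.0; python3 -c "
from h import *
C,im=snap('wrist','w13');jar(0)
c=im[60:210,180:380];cv2.imwrite('pics/w13c.png',cv2.resize(c,(800,600),interpolation=cv2.INTER_CUBIC))
C,im=snap('scene','s13');c=im[210:280,120:190];cv2.imwrite('pics/s13c.png',cv2.resize(c,(560,560),interpolation=cv2.INTER_CUBIC))
"
```

```text
t: 21.42
eef_pos: [0.4778, -0.301, 0.2278]
orientation: [0.999, 0.037, -0.009, -0.013]
wrist_force: [0.5, 0.0, -0.6]
width: 0.0504
jar centre wrt bay mm [-161.3 -179.8] heading rel crate -0.006 tcp z 0.2278 tilt [-0.018  0.024] F [ 1.   0.3 -0.2] t 21.48 w 0.0501
```

View pics/w13.png

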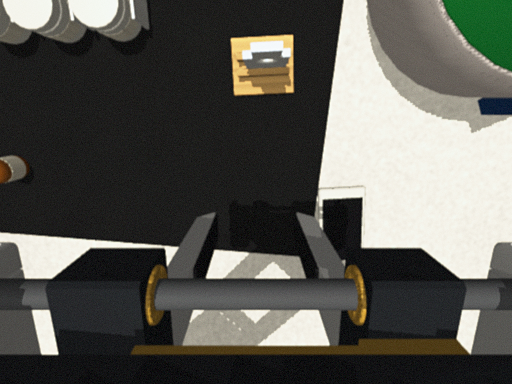

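View pics/s13c.png

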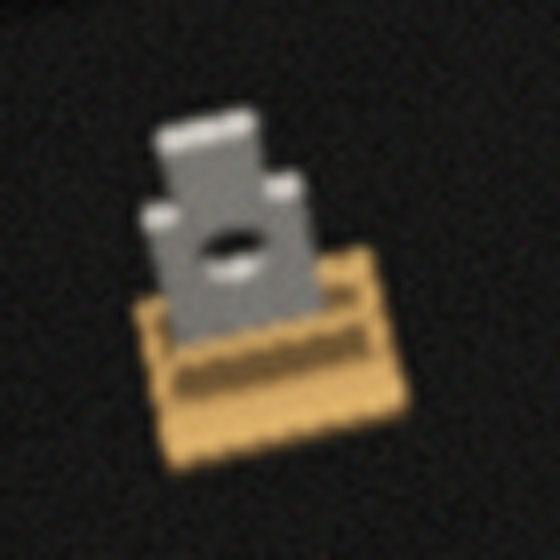

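Run:
```python
from h import *
im=cv2.imread("pics/w13_raw.png"); C=cam("wrist",bot.read_state())
c=im[30:100,222:302]; cv2.imwrite("pics/w13d.png",cv2.resize(c,(800,700)[:2] if 0 else (640,560),interpolation=cv2.INTER_CUBIC))
m=np.zeros(im.shape[:2],np.uint8); m[30:100,222:302]=(c.min(2)>185)
for k in cv2.findContours(m,0,1)[0]:
    r=cv2.minAreaRect(k)
    if cv2.contourArea(k)>20: print(cv2.contourArea(k),np.round(r[0],1),np.round(r[1],1),round(r[2],1),onz(C,r[0],.122).round(4),[onz(C,p,.122)[:2].round(4).tolist() for p in cv2.boxPoints(r)])
hsv=cv2.cvtColor(im,cv2.COLOR_BGR2HSV); w=((hsv[...,1]>90)&(hsv[...,0]<28)&(hsv[...,2]>60)).astype(np.uint8); w[:30]=0;w[100:]=0;w[:,:222]=0;w[:,302:]=0
k=max(cv2.findContours(w,0,1)[0],key=cv2.contourArea); b=cv2.boxPoints(cv2.minAreaRect(k)); print("block",[onz(C,p,.028)[:2].round(4).tolist() for p in b],np.mean([onz(C,p,.028) for p in b],0))
```

```text
426.0 [265.8  49.1] [16.2 48.4] 87.0 [ 0.6088 -0.2992  0.122 ] [[0.613, -0.2759], [0.6182, -0.3203], [0.6046, -0.3226], [0.5992, -0.2776]]
block [[0.6377, -0.2531], [0.6466, -0.3297], [0.579, -0.3411], [0.569, -0.2607]] [ 0.6080877  -0.29615792  0.028     ]
```

View pics/w13d.png

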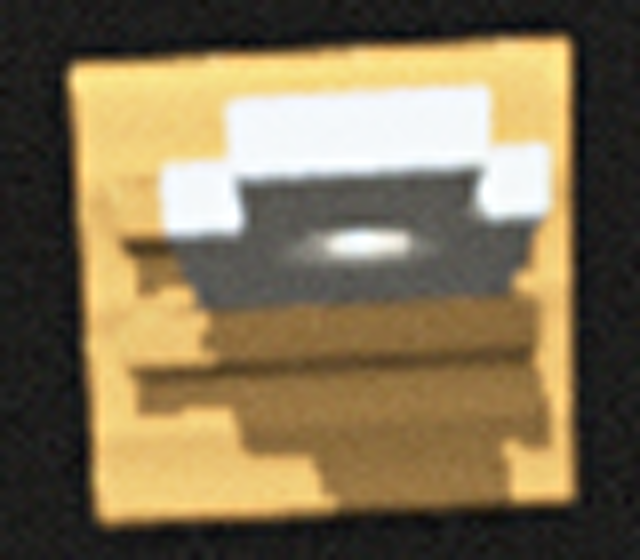

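Run:
```python
from h import *
C=cam("wrist",bot.read_state())
P=[onz(C,(222+u/8,30+v/8),.122)[:2] for u,v in [(228,103),(488,88),(482,165),(238,177)]]
print(np.round(P,4),np.mean(P,0).round(4))
for a,b in ((1,0),(2,3)): d=P[b]-P[a]; print(np.linalg.norm(d),"yaw",np.arctan2(-d[0],d[1]))
S=cam("scene"); print("scene tabtop",onz(S,(120+205/8,210+133/8),.122), "eye",onz(S,(120+233/8,210+254/8),.066))
t=np.mean(P,0); print(proj(S,[t[0],t[1],.122]))
# grip: TCP 93 mm above tag bottom -> z=.101
for z in (.16,.101): plan([t[0],t[1],z],.115)
```

```text
[[ 0.6131 -0.2845]
 [ 0.6167 -0.3144]
 [ 0.6086 -0.3145]
 [ 0.6053 -0.2863]] [ 0.6109 -0.2999]
0.030111165565842746 yaw 0.12206572082081626
0.028468345478704676 yaw 0.11536432123085355
scene tabtop [ 0.61453091 -0.29619294  0.122     ] eye [ 0.61804334 -0.29575611  0.066     ]
(np.float64(144.0873745782509), np.float64(225.79310912328336))
turn [-0.025  0.015 -0.039] shift cm after turn [13.21  1.48  6.84] before turn [13.36  1.13  6.61] F [-0.6  0.9  0.2] t 21.52
turn [-0.025  0.015 -0.039] shift cm after turn [13.21  1.48 12.74] before turn [13.45  1.28 12.51] F [-0.6  0.9  0.2] t 21.52
```

```bash
python3 -m crank '0 0 0 -0.025 0.015 -0.039;4.5 0.5 0 0 0 0;4.5 0.5 2 0 0 0;4.2 0.5 2 0 0 0;0 0 2.3 0 0 0;0 0 0 0 0 0' 5.0; python3 -c "
from h import *
plan([.6115,-.299,.16],.118);plan([.6115,-.299,.103],.118)
C,im=snap('wrist','w14',crop=(100,150,400,375),size=(800,600))"
```

```text
t: 22.28
eef_pos: [0.6156, -0.29, 0.1656]
orientation: [0.998, 0.067, 0.002, 0.002]
wrist_force: [0.5, 0.4, -0.1]
width: 0.0501
turn [ 0.004 -0.004  0.016] shift cm after turn [-0.51  0.84  0.56] before turn [-0.53  0.83  0.56] F [ 0.5  0.4 -0.1] t 22.27
turn [ 0.004 -0.004  0.016] shift cm after turn [-0.51  0.84  6.26] before turn [-0.55  0.81  6.26] F [ 0.5  0.4 -0.1] t 22.27
```

View pics/w14.png

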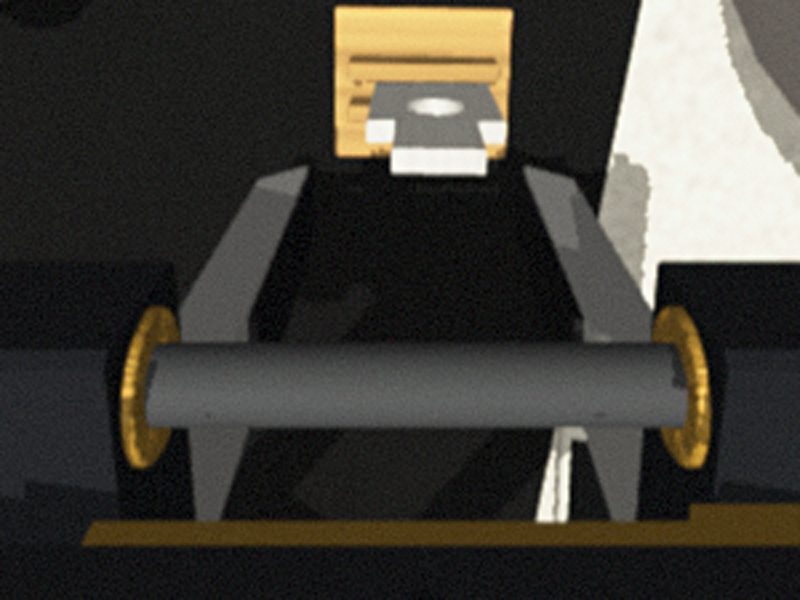

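```bash
python3 - <<'E'
from h import *
C=cam("wrist",bot.read_state()); print([onz(C,(100+u*.375,150+v*.375),.122).round(4) for u,v in ((391,149),(488,149),(488,174),(391,174))])
E
python3 -m crank '-0.5 0.8 0.5 0.004 -0.004 0.016;0 0 0 0 0 0'; python3 -c "
from h import *
plan([.6115,-.299,.16],.118)
C,im=snap('wrist','w15',crop=(100,150,400,375),size=(800,600))"
```

```text
[array([ 0.6138, -0.2853,  0.122 ]), array([ 0.6178, -0.3159,  0.122 ]), array([ 0.6095, -0.3172,  0.122 ]), array([ 0.6055, -0.2864,  0.122 ])]
t: 22.58
eef_pos: [0.6132, -0.3001, 0.1657]
orientation: [0.998, 0.059, 0.003, 0.003]
wrist_force: [-0.4, -0.8, -0.4]
width: 0.0502
turn [ 0.006 -0.007 -0.   ] shift cm after turn [-0.16 -0.12  0.57] before turn [-0.16 -0.13  0.57] F [-0.4 -0.8 -0.4] t 22.57
```

View pics/w15.png

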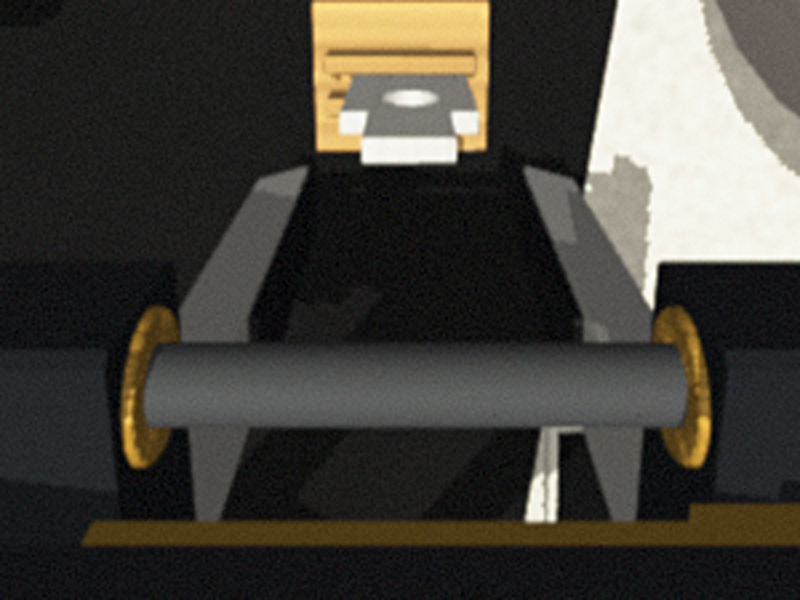

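```bash
python3 -m crank '-0.15 -0.12 2.5 0.006 -0.007 0;0 0 2.5 0 0 0;0 0 0.8 0 0 0;0 0 0 0 0 0'; python3 -c "
from h import *
plan([.6115,-.2995,.103],.118)"
```

```text
t: 23.12
eef_pos: [0.6114, -0.2996, 0.1051]
orientation: [0.998, 0.058, 0.0, -0.0]
wrist_force: [-0.5, -0.7, -0.4]
width: 0.0501
turn [-0.    -0.    -0.001] shift cm after turn [ 0.01 -0.01  0.21] before turn [ 0.01 -0.01  0.21] F [-0.5 -0.7 -0.4] t 23.12
```

```bash
python3 -m crank '0 0 0.2 0 0 0;0 0 0 0 0 0;0 0 0 0 0 0;0 0 0 0 0 0;0 0 0 0 0 0' 2.0 25; python3 -c "
from h import *
plan([.6115,-.2995,.103],.118);print(bot.read_state()['width'])"
```

```text
t: 23.75
eef_pos: [0.6128, -0.3004, 0.1054]
orientation: [0.998, 0.058, 0.002, 0.001]
wrist_force: [-0.3, 0.3, 0.0]
width: 0.0291
turn [ 0.002 -0.003 -0.001] shift cm after turn [-0.12 -0.1   0.24] before turn [-0.12 -0.1   0.24] F [-0.3  0.3  0. ] t 23.75
0.029087932036350368
```

```bash
python3 -m crank '0 0 -3 0 0 0;0 0 -4 0 0 0;0 0 -5 0 0 0;0 0 -5 0 0 0;-3 0 -4 0 0 0;-5 -2 -2 0 0 0;-3 -5 0 0 0 0.04;-2 -5.5 0 0 0 0;0 -5.5 0 0 0 0;0 -5.5 0 0 0 0'; python3 -m crank '0 -5.5 0 0 0 0;0 -5.5 0 0 0 0;0 -5.5 0 0 0 0;0 -5 0 0 0 0;0 0 0 0 0 0';python3 -c "
from h import *
plan([.45,.2,.33],.08)
C,im=snap('wrist','w16',size=(800,600))
for n,(x,y) in (('scene',(330,150)),('side',(135,190))):
    C,im=snap(n,n+'16'); cv2.imwrite('pics/'+n+'16c.png',cv2.resize(im[y:y+90,x:x+60],(400,600),interpolation=cv2.INTER_CUBIC))
a=cv2.imread('pics/scene16c.png');b=cv2.imread('pics/side16c.png');cv2.imwrite('pics/pegs.png',cv2.hconcat([a,b]))
"
```

```text
t: 25.0
eef_pos: [0.4577, -0.0785, 0.3424]
orientation: [0.999, 0.034, 0.003, 0.002]
wrist_force: [0.3, -0.1, -0.4]
width: 0.0292
t: 25.62
eef_pos: [0.4405, 0.1459, 0.3436]
orientation: [0.999, 0.036, 0.006, 0.001]
wrist_force: [-0.7, 0.1, -0.7]
width: 0.0296
turn [ 0.003 -0.012 -0.007] shift cm after turn [ 1.38 -5.32  1.36] before turn [ 1.32 -5.34  1.35] F [-0.7  0.1 -0.7] t 25.62
```

View pics/w16.png

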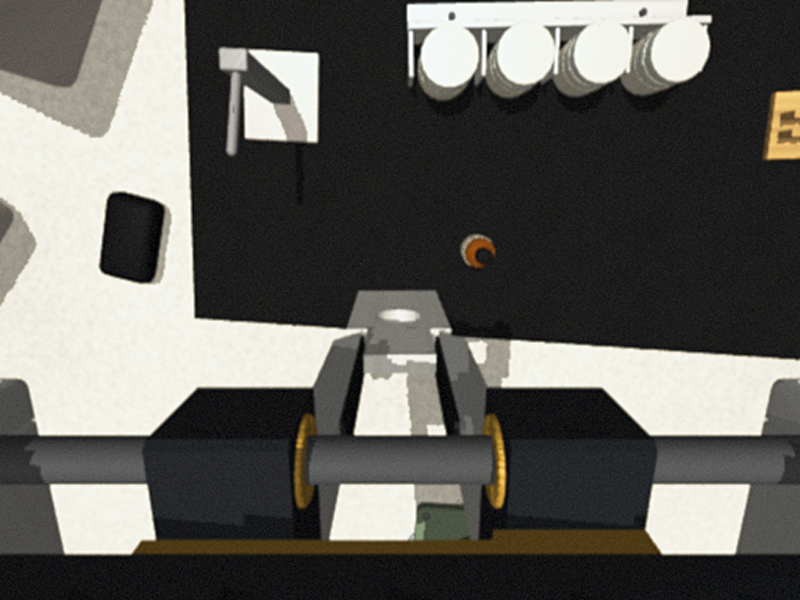

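View pics/pegs.png

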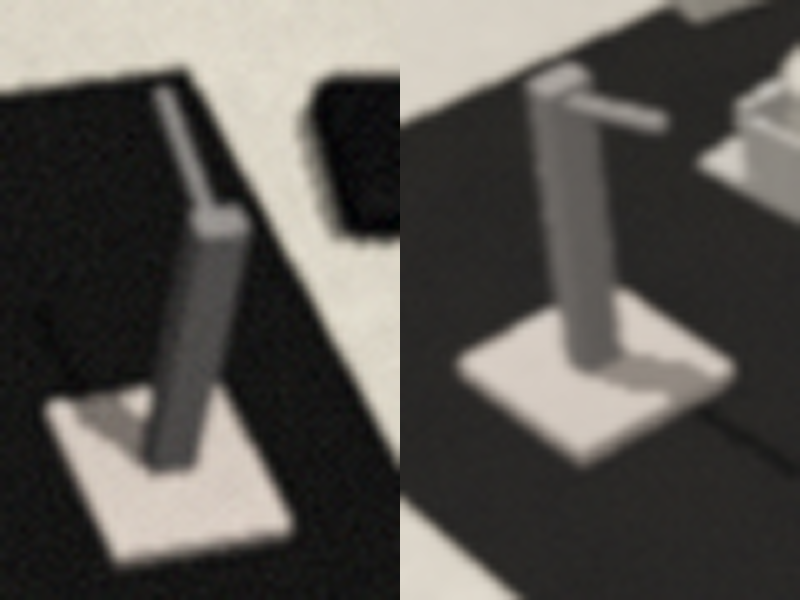

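Run:
```python
from h import *
W=cam("wrist",bot.read_state());S=cam("scene");D=cam("side"); k=1.5625
# wrist pose at picture = current (no motion since)
tip=dict(w=(232/k,152/k),s=(330+160/6.667,150+89/6.667),d=(135+258/6.667,190+123/6.667))
print("w/s",tri(W,tip['w'],S,tip['s']),"w/d",tri(W,tip['w'],D,tip['d']),"s/d",tri(S,tip['s'],D,tip['d']))
print("w z.163",onz(W,tip['w'],.163))
print("post top w",onz(W,(234/k,57/k),.155),"s",onz(S,(330+222/6.667,150+212/6.667),.155),"d",onz(D,(135+160/6.667,190+78/6.667),.155))
B=[onz(W,(u/k,v/k),.01)[:2] for u,v in ((250,49),(319,53),(319,142),(246,138))];print(np.round(B,4),np.mean(B,0))
B=[onz(S,(330+u/6.667,150+v/6.667),.01)[:2] for u,v in ((48,408),(220,384),(295,525),(118,556))];print(np.round(B,4),np.mean(B,0))
B=[onz(D,(135+u/6.667,190+v/6.667),.01)[:2] for u,v in ((58,362),(225,290),(335,365),(183,455))];print(np.round(B,4),np.mean(B,0))
```

```text
w/s (array([0.52958627, 0.28068795, 0.16427737]), np.float64(0.008164293801951538)) w/d (array([0.53002745, 0.27985874, 0.15699892]), np.float64(0.0022018263542735277)) s/d (array([0.52535246, 0.28552784, 0.16177397]), np.float64(0.0024582299026078497))
w z.163 [0.52897866 0.27685734 0.163     ]
post top w [0.59908887 0.27679945 0.155     ] s [0.59549832 0.28916271 0.155     ] d [0.58971773 0.2870393  0.155     ]
[[0.6421 0.3101]
 [0.6431 0.2375]
 [0.5537 0.2353]
 [0.5526 0.3154]] [0.59787361 0.27456335]
[[0.5584 0.2465]
 [0.5591 0.326 ]
 [0.6442 0.3281]
 [0.6463 0.2485]] [0.60199151 0.28728772]
[[0.6324 0.3293]
 [0.6244 0.2476]
 [0.5459 0.246 ]
 [0.5419 0.3273]] [0.58614582 0.28754578]
```

```bash
python3 -c "
from h import *
plan([.45,.2,.33],.08)
C,im=snap('wrist','w17',crop=(120,0,220,110),size=(500,550));np.savez('c17.npz',K=C[0],E=C[1]);plan([.45,.2,.33],.08)"
```

```text
turn [ 0.005 -0.012 -0.013] shift cm after turn [ 1.32 -5.67  1.34] before turn [ 1.23 -5.7   1.33] F [ 0.3 -0.9 -0.8] t 25.77
turn [ 0.005 -0.012 -0.015] shift cm after turn [ 1.31 -5.72  1.34] before turn [ 1.21 -5.74  1.32] F [-0.4  0.5 -1.4] t 25.82
```

View pics/w17.png

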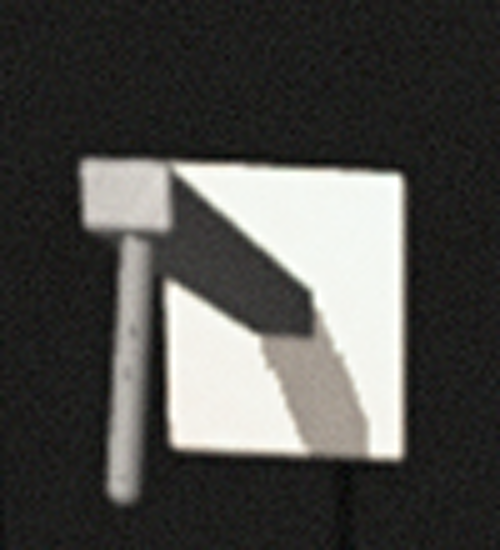

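Run:
```python
from h import *
f=np.load('c17.npz');W=(f['K'],f['E']);S=cam("scene");D=cam("side")
p=lambda u,v:(120+u/5,v/5)
tip=p(123,492); s=(330+160/6.667,150+89/6.667);d=(135+258/6.667,190+123/6.667)
print("tip w",onz(W,tip,.163).round(4),"s",onz(S,s,.163).round(4),"d",onz(D,d,.163).round(4))
print("root w",onz(W,p(138,240),.146).round(4),"top",onz(W,p(127,196),.155).round(4))
B=[onz(W,p(*q),.01)[:2].round(4) for q in ((403,173),(404,460),(172,450))];print(B)
for nm,q,z in (("jar bay3",(450,62),.066),):print(nm,onz(W,(q[0]/1.5625,q[1]/1.5625),z))
```

```text
tip w [0.5274 0.2816 0.163 ] s [0.5274 0.2859 0.163 ] d [0.5232 0.2854 0.163 ]
root w [0.588  0.2828 0.146 ] top [0.5958 0.2821 0.155 ]
[array([0.6417, 0.2433]), array([0.5515, 0.241 ]), array([0.5495, 0.3206])]
jar bay3 [0.62930072 0.10374142 0.066     ]
```

```bash
python3 -m crank '0 -4.5 0 0 -0.01 0.02;0.5 -4.5 2 0 0 0.01;1.5 -3 3.5 0 0 0;1.5 -1 3.5 0 0 0;1 0 3 0 0 0;0 0 0 0 0 0;0 0 0 0 0 0'; python3 -c "
from h import *
plan([.488,.283,.2024],.025)"
```

```text
t: 26.7
eef_pos: [0.4894, 0.2651, 0.2223]
orientation: [1.0, 0.006, 0.004, 0.003]
wrist_force: [0.4, 0.2, -0.4]
width: 0.0296
turn [ 0.005 -0.008 -0.013] shift cm after turn [-0.09 -1.79  1.99] before turn [-0.13 -1.8   1.98] F [ 0.4  0.2 -0.4] t 26.7
```

```bash
python3 -m crank '-0.1 -1.8 2 0.005 -0.008 -0.013;0 0 0 0 0 0;0 0 0 0 0 0'; python3 -c "
from h import *
plan([.488,.283,.2024],.025)
for n,(x,y) in (('scene',(320,100)),('side',(130,150))):
    C,im=snap(n,n+'18'); cv2.imwrite('pics/'+n+'18c.png',cv2.resize(im[y:y+100,x:x+67],(400,600),interpolation=cv2.INTER_CUBIC))
a=cv2.imread('pics/scene18c.png');b=cv2.imread('pics/side18c.png');cv2.imwrite('pics/pegs18.png',cv2.hconcat([a,b]))
"
```

```text
t: 27.08
eef_pos: [0.4897, 0.2843, 0.2044]
orientation: [1.0, 0.013, 0.002, -0.001]
wrist_force: [1.0, 0.6, 0.2]
width: 0.0293
turn [-0.002 -0.005  0.   ] shift cm after turn [-0.18  0.12  0.2 ] before turn [-0.18  0.12  0.2 ] F [1.  0.6 0.2] t 27.07
```

View pics/pegs18.png

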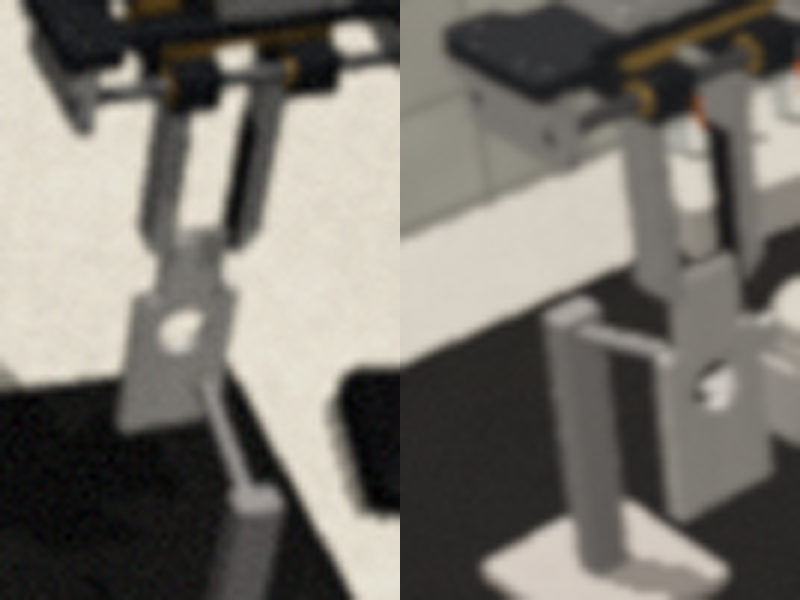

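Run:
```python
from h import *
S=cam("scene");D=cam("side")
e=tri(S,(320+182/5.97,100+331/6),D,(130+315/5.97,150+387/6)); t=tri(S,(330+160/6.667,150+89/6.667),D,(135+258/6.667,190+123/6.667))
print("eye",e,"tip",t,"diff",e[0]-t[0]); s=bot.read_state(); print(s["eef_pos"], s["eef_pos"]-e[0])
```

```text
eye (array([0.48751841, 0.28676985, 0.16066639]), np.float64(0.006211129513153077)) tip (array([0.52535246, 0.28552784, 0.16177397]), np.float64(0.0024582299026078497)) diff [-0.03783404  0.00124201 -0.00110758]
[0.48944027 0.28410238 0.20410161] [ 0.00192186 -0.00266747  0.04343522]
```

```bash
python3 -m crank '1 0.1 0 0 -0.005 0;1 0 0 0 0 0;1 0 0 0 0 0;1 0 0.1 0 0 0;0.5 0 0.15 0 0 0;0 0 0 0 0 0'; python3 -c "
from h import *
plan([.558,.283,.194],.025)
for n,(x,y) in (('scene',(320,100)),('side',(130,150))):
    C,im=snap(n,n+'19'); cv2.imwrite('pics/'+n+'19c.png',cv2.resize(im[y:y+100,x:x+67],(400,600),interpolation=cv2.INTER_CUBIC))
a=cv2.imread('pics/scene19c.png');b=cv2.imread('pics/side19c.png');cv2.imwrite('pics/pegs19.png',cv2.hconcat([a,b]))
"
```

```text
t: 27.92
eef_pos: [0.539, 0.2839, 0.2021]
orientation: [1.0, 0.012, 0.0, -0.001]
wrist_force: [0.5, -0.0, -0.5]
width: 0.0293
turn [-0.002 -0.    -0.001] shift cm after turn [1.9  0.14 0.81] before turn [1.9  0.14 0.81] F [ 0.5 -0.  -0.5] t 27.93
```

View pics/pegs19.png

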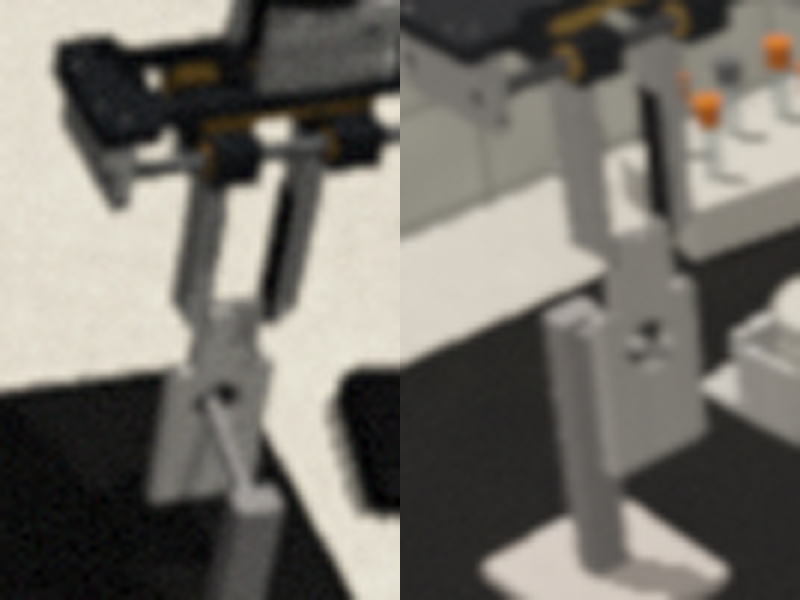

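```bash
python3 -m crank '0.7 0.05 0.25 0 0 0;0.7 0.05 0.25 0 0 0;0.5 0 0.2 0 0 0;0 0 0 0 0 0'; python3 -c "
from h import *
plan([.558,.283,.194],.025)";python3 -m crank '0 0 0.3 0 0 0;0 0 0.3 0 0 0;0 0 0 0 0 0'; python3 -c "
from h import *
plan([.558,.283,.186],.025)
for n,(x,y) in (('scene',(320,100)),('side',(130,150))):
    C,im=snap(n,n+'20'); cv2.imwrite('pics/'+n+'20c.png',cv2.resize(im[y:y+100,x:x+67],(400,600),interpolation=cv2.INTER_CUBIC))
a=cv2.imread('pics/scene20c.png');b=cv2.imread('pics/side20c.png');cv2.imwrite('pics/pegs20.png',cv2.hconcat([a,b]))
"
```

```text
t: 28.52
eef_pos: [0.5585, 0.2836, 0.1948]
orientation: [1.0, 0.012, 0.0, -0.001]
wrist_force: [0.0, -0.2, -0.7]
width: 0.029
turn [-0.002 -0.    -0.   ] shift cm after turn [-0.05  0.06  0.08] before turn [-0.05  0.06  0.08] F [ 0.  -0.2 -0.7] t 28.52
t: 28.9
eef_pos: [0.5581, 0.2836, 0.1882]
orientation: [1.0, 0.013, -0.0, -0.001]
wrist_force: [-0.0, -0.8, -0.6]
width: 0.0295
turn [-0.002  0.     0.   ] shift cm after turn [-0.01  0.06  0.22] before turn [-0.01  0.06  0.22] F [-0.  -0.8 -0.6] t 28.9
```

View pics/pegs20.png

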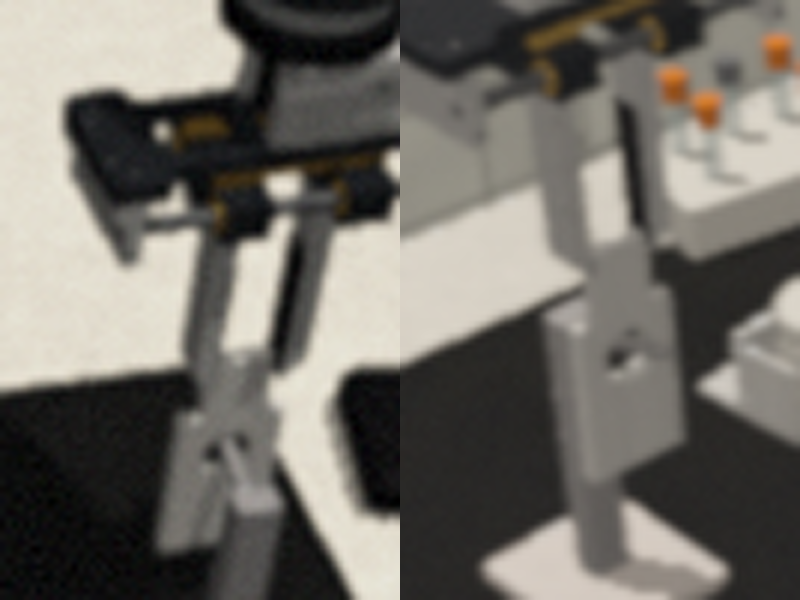

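Peg is in the hole near its top edge. Lower in small steps until it bears.

```bash
for i in 1; do python3 -m crank '0 0 0.15 0 0 0;0 0 0 0 0 0'; done; python3 -m crank '0 0 0.15 0 0 0;0 0 0 0 0 0';python3 -m crank '0 0 0.15 0 0 0;0 0 0 0 0 0'
```

```text
t: 29.25
eef_pos: [0.5584, 0.2838, 0.1873]
orientation: [1.0, 0.013, 0.0, -0.001]
wrist_force: [0.2, 0.1, 0.2]
width: 0.0296
t: 29.5
eef_pos: [0.5585, 0.2839, 0.1859]
orientation: [1.0, 0.013, 0.001, -0.001]
wrist_force: [-0.1, -0.4, -0.7]
width: 0.0296
t: 29.75
eef_pos: [0.5591, 0.284, 0.1854]
orientation: [1.0, 0.013, 0.001, -0.002]
wrist_force: [-1.0, 0.2, 0.3]
width: 0.0297
```

```bash
python3 -m crank '0 0 0.15 0 0 0;0 0 0 0 0 0'; python3 -m crank '0 0 0.15 0 0 0;0 0 0 0 0 0'
```

```text
t: 30.0
eef_pos: [0.5597, 0.284, 0.1852]
orientation: [1.0, 0.013, 0.002, -0.002]
wrist_force: [-1.0, 0.3, 0.8]
width: 0.0296
t: 30.25
eef_pos: [0.5602, 0.2841, 0.185]
orientation: [1.0, 0.013, 0.003, -0.002]
wrist_force: [-1.6, -0.1, 2.4]
width: 0.0292
```

Bearing on the peg. Open gently (slightly wider than the tab) and rise.

```bash
python3 -m crank '0 0 0 0 0 0;0 0 0 0 0 0;0 0 0 0 0 0' 4.4; python3 -m crank '0 0 -1 0 0 0;0 0 -2 0 0 0;0 0 -3 0 0 0;-2 0 -4 0 0 0;-5 0 -2 0 0 0;-5 2 0 0 0 0;-5 2 0 0 0 0;0 0 0 0 0 0;0 0 0 0 0 0';python3 -c "
from h import *
C,im=snap('wrist','w21',size=(800,600))
for n,(x,y) in (('scene',(320,100)),('side',(130,150))):
    C,im=snap(n,n+'21'); cv2.imwrite('pics/'+n+'21c.png',cv2.resize(im[y:y+100,x:x+67],(400,600),interpolation=cv2.INTER_CUBIC))
a=cv2.imread('pics/scene21c.png');b=cv2.imread('pics/side21c.png');cv2.imwrite('pics/pegs21.png',cv2.hconcat([a,b]))
"
```

```text
t: 30.62
eef_pos: [0.5593, 0.284, 0.1828]
orientation: [1.0, 0.013, 0.002, -0.002]
wrist_force: [-0.9, 1.2, 0.0]
width: 0.0441
t: 31.75
eef_pos: [0.3871, 0.2389, 0.3109]
orientation: [1.0, 0.012, 0.005, -0.003]
wrist_force: [0.3, -0.1, -1.2]
width: 0.0439
```

View pics/pegs21.png

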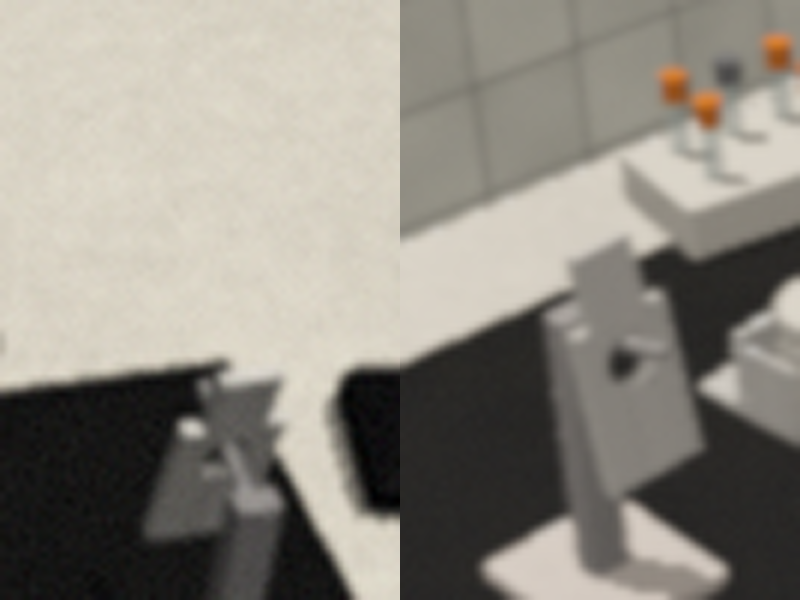

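View pics/w21.png

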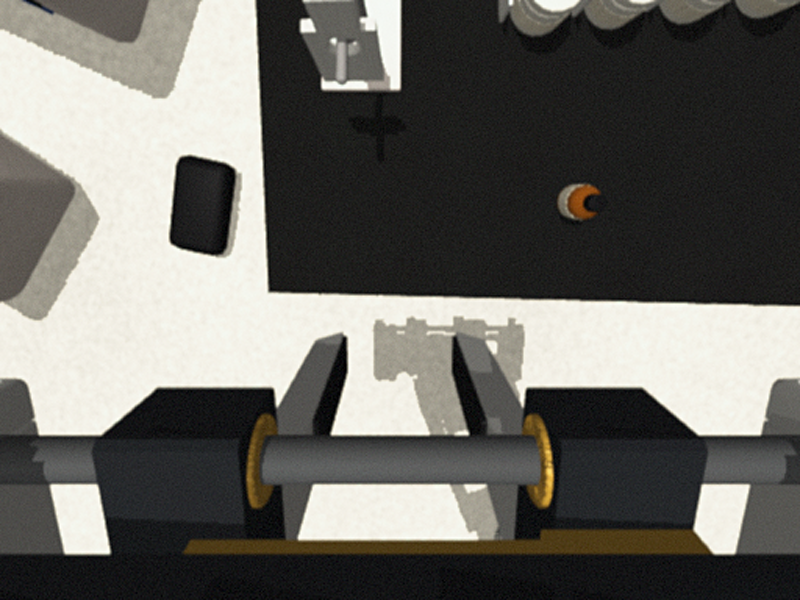

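View pics/scene21.png

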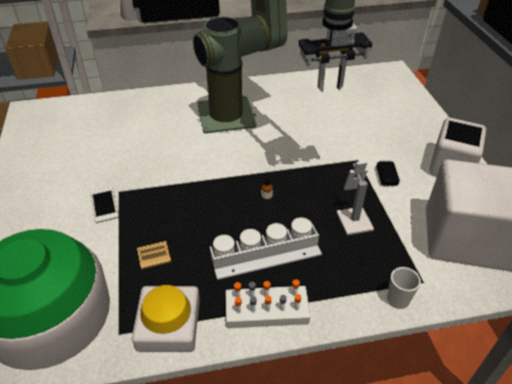

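```bash
python3 -m crank '0 0 0 0 0 0;0 0 0 0 0 0;0 0 0 0 0 0;0 0 0 0 0 0;0 0 0 0 0 0;0 0 0 0 0 0;0 0 0 0 0 0;0 0 0 0 0 0' >/dev/null;python3 -c "
from h import *
for n,(x,y) in (('scene',(320,100)),('side',(130,150))):
    C,im=snap(n,n+'22'); cv2.imwrite('pics/'+n+'22c.png',cv2.resize(im[y:y+100,x:x+67],(400,600),interpolation=cv2.INTER_CUBIC))
a=cv2.imread('pics/scene22c.png');b=cv2.imread('pics/side22c.png');cv2.imwrite('pics/pegs22.png',cv2.hconcat([a,b]))
c=cv2.imread('pics/side22_raw.png')[130:280,100:340];cv2.imwrite('pics/si22.png',cv2.resize(c,(800,500),interpolation=cv2.INTER_CUBIC))
"
```

```text
(no output)
```

View pics/pegs22.png

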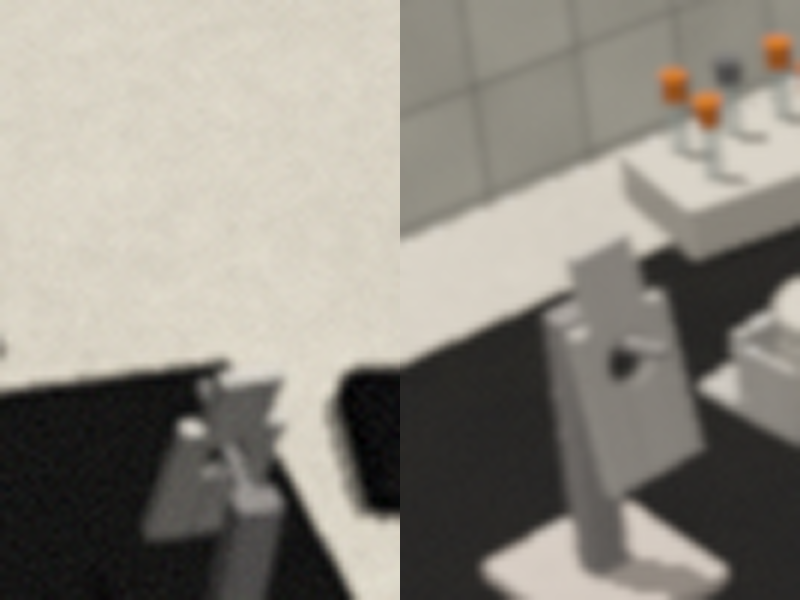

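View pics/si22.png

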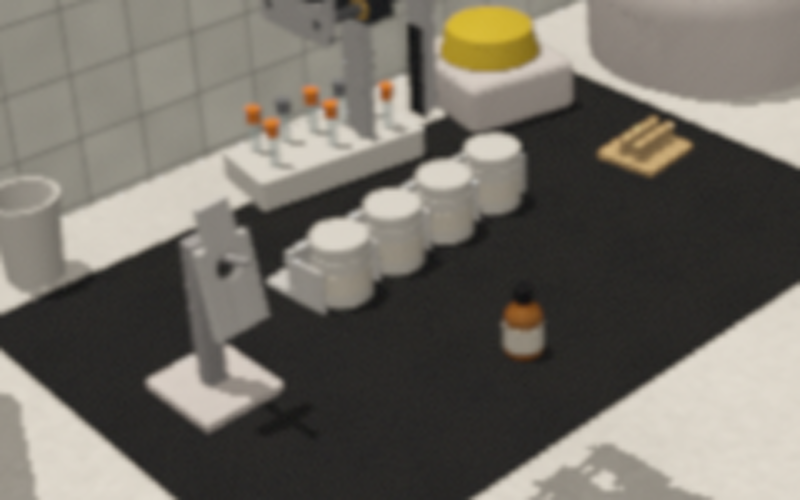

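```bash
python3 -c "
from workcell import bot
print(bot.read_state()['t'],bot.finish_job())"
```

```text
the job is handed in; nothing more can be done
33.0 None
```

I slid the three jars into bays 0, 1 and 2 with the half-open fingers behind each one. I then took the tag from its block, hung it by its eye on the post's peg, and handed the job in at 33.0 s of the 72 s limit.

**Jars:** Each push stopped dead against the back wall at about 9–11 N. In the last scene and side pictures all three stand upright, with lids on, in line with the parked jar. No jar was lifted or gripped.

**Tag:** It hangs with the peg showing through the eye, and looked the same in pictures 1 s apart. It slid back against the post and leans there instead of hanging plumb.

**Bystanders:** The dropper, meter and mouse look unmoved, and the robot is clear of everything.

**Disagreements:**
- The lid positions seen in the wrist pictures differed by up to about 3 mm from those worked out from the fingers.
- The peg tip's sideways position differed by about 4 mm between cameras.
- One earlier measurement of the post was about 9 mm off because the arm was still settling. I took it again before hanging the tag.
- While pushing the third jar I turned the tool the wrong way for two rows and then corrected it.

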